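# Move the sown row into the pot carrier, order kept

## Task

The four sown pots on the wooden staging are one row of a germination trial, and the row is read from the white plate. Move the pots into the four pockets of the black carrier in the same order, so that the pot nearest the staging's white plate ends up nearest the carrier's white plate, and so on along the row; the saucers stay behind. Seat every pot fully down and upright in its pocket, and neither drop nor tip a pot on the way.

Things in the scene. Friction and masses are not known exactly. Their poses are not given: they have to be found in the camera images.
- staging: Low wooden slatted rack, 380 x 95 mm, slat tops 30 mm high, fixed; holds the row of pots at the start. Origin: centre of its underside, z up. Its x axis runs along the row away from the white row-start plate (30 x 66 x 3 mm, on top at x = -172 mm). The four saucers stand on it at x = -120 (first), -40, 40, 120 mm (fourth), y = 0.
- carrier: Black plastic pot tray, 380 x 98 mm, fixed. Deck 26 mm high with four round pockets, 58 mm wide, 20 mm deep (their floor is 6 mm above the bench). Origin: centre of its underside, z up. Its x axis runs along the pockets away from its white row-start plate (same plate, top 29 mm high, at x = -172 mm). Pocket centres at x = -120 (first), -40, 40, 120 mm (fourth), y = 0.
- pot_yellow: Loose terracotta pot with soil and a yellow plant tag, about 0.12 kg. Round: 60 mm across the rim (a band 14 mm tall at the top), 44 mm across the foot, 54 mm high. Origin: centre of its underside, z up. The tag's sloping head (26 x 32 mm, near the axis) tops out 75 mm above the underside. Can be gripped from above across the rim, about 48 mm above the underside, at any yaw.
- pot_blue: Loose terracotta pot with soil and a blue plant tag, about 0.12 kg. Round: 60 mm across the rim (a band 14 mm tall at the top), 44 mm across the foot, 54 mm high. Origin: centre of its underside, z up. The tag's sloping head (26 x 32 mm, near the axis) tops out 75 mm above the underside. Can be gripped from above across the rim, about 48 mm above the underside, at any yaw.
- pot_red: Loose terracotta pot with soil and a red plant tag, about 0.12 kg. Round: 60 mm across the rim (a band 14 mm tall at the top), 44 mm across the foot, 54 mm high. Origin: centre of its underside, z up. The tag's sloping head (26 x 32 mm, near the axis) tops out 75 mm above the underside. Can be gripped from above across the rim, about 48 mm above the underside, at any yaw.
- pot_green: Loose terracotta pot with soil and a green plant tag, about 0.12 kg. Round: 60 mm across the rim (a band 14 mm tall at the top), 44 mm across the foot, 54 mm high. Origin: centre of its underside, z up. The tag's sloping head (26 x 32 mm, near the axis) tops out 75 mm above the underside. Can be gripped from above across the rim, about 48 mm above the underside, at any yaw.
- saucer_yellow: Yellow plastic drip saucer, fixed on the staging, in which the pot with the yellow tag stands at the start (it still shows that pot's place in the row once the pot is gone). 72 mm across, 13 mm high, inner floor 4 mm above its underside. Origin: centre of its underside, z up.
- saucer_blue: Blue plastic drip saucer, fixed on the staging, in which the pot with the blue tag stands at the start (it still shows that pot's place in the row once the pot is gone). 72 mm across, 13 mm high, inner floor 4 mm above its underside. Origin: centre of its underside, z up.
- saucer_red: Red plastic drip saucer, fixed on the staging, in which the pot with the red tag stands at the start (it still shows that pot's place in the row once the pot is gone). 72 mm across, 13 mm high, inner floor 4 mm above its underside. Origin: centre of its underside, z up.
- saucer_green: Green plastic drip saucer, fixed on the staging, in which the pot with the green tag stands at the start (it still shows that pot's place in the row once the pot is gone). 72 mm across, 13 mm high, inner floor 4 mm above its underside. Origin: centre of its underside, z up.

How it is judged:
By the outcome, as a careful person would: the job done as asked, in the order asked, and still so for the second after the job is handed in, with the robot touching nothing.
It also fails if it takes over 99 s, if anything falls off the work surface, if the arm or the gripper's body presses on something with over 40 N, if the wrist force passes 120 N, or if a joint passes its speed limit or range.

## Robot

A 6-joint arm with a two-finger parallel gripper is mounted at the origin on the work surface; the furniture and walls round the work are solid. World frame = base frame: x ahead of the robot, y to its left, z up, the work surface at z = 0. Lengths are in m, angles in rad, forces in N, time in s.
With the tool pointing down it reaches from about 0.35 to 0.85 m from the base axis. Payload 8.1 kg.
Tool frame: the origin (TCP) lies on the centre line of the jaws, within the pads' length; the fingertips stand 14 mm ahead of it and the grasp point (between the pads) lies 5 mm behind it; z points along the fingers, y is the direction in which the jaws open and shut (so a half turn about z gives the same grasp; the last joint's range is limited). The gripper opens to 93 mm and grips with 3 to 60 N. Pads are 15 mm wide; open, the fingers measure 128 mm over their backs; the gripper's body (75 mm by 188 mm) begins 65 mm behind the grasp point.
Start: joints at [-1.31, 0.13, 1.488, -0, 1.523, -0.085], TCP at [0.203, -0.564, 0.233] pointing down, gripper open.
Joint ranges: [-2.96, 2.96], [-0.89, 2.26], [0.02, 2.5], [-1.34, 4.48], [0, 2.73], [-2.66, 2.66]. Speed limits (rad/s): [2.39, 2.39, 2.79, 3.14, 3.14, 3.14].

## Interface

Orientations are given as a rotation vector (axis times angle).
In Python, from plant import robot gives the robot as it stands.
- The arm moves only by the tool jog_arm, never from a script. Its argument "steps" is a list of rows, each a list of 7 numbers: the closure, from 0 (fully open) to 1 (shut), then the shift along the tool's x, y, z in m, then the turn, a rotation vector about the tool's x, y, z in rad. In form: [[jaw, tx, ty, tz, rx, ry, rz], ...]. A call has 1 to 5 rows; each row is the pose to reach, as a shift and turn from the pose measured when the call began, along the tool's axes at that moment; what a row does not reach only later rows make up. A row lasts 1/8 s, in which the tool goes at most 62.5 mm and 10.7 degrees, less where a joint would pass 70% of its speed; a pose out of reach is approached as far as the arm can. A call with a gripper value outside its range is refused whole. The fingers move at their own pace and stop on an object; "force" is the grip in N (left out, the last holds). Time passes only in rows, so rows that repeat a pose let the fingers close. It gives the time, the measured TCP pose, the force and the opening at its end, in the units of the state.
- robot.read_state(): the state, without advancing time (a new reading comes with each control period).
- robot.read_camera(name): name is "scene" or "top" or "wrist"; returns a dict with "image" (480x640x3 uint8, red, green, blue), "mtx" (3x3 intrinsics, pixels), "D" ([k1, k2, p1, p2, k3] as OpenCV has them; the pictures are not rectified), "extrinsics" (4x4, takes a point from camera to world coordinates); the wrist camera has in their place "tool_from_camera" (4x4, takes a point from camera to tool coordinates, whose origin is the TCP and whose axes are the flange's). Camera axes: x right, y down, z forward; pixel columns grow to the right and rows downward; lengths in m; the calibration is good to about 2 mm. A picture is of the moment at which its call begins: read the wrist's pose just before it. There is no depth.
- robot.close_job(): hands the job in, once; it reports no verdict.
The state is a dict: "t": time; "q": joint angles; "dq": joint speeds; "joint_torque": joint torques, N m; "tool_pos": TCP position; "orientation": TCP orientation; "force": force on the tool from outside, world axes, zero at the start; "wrist_torque": the same for the moment, N m; "opening": finger opening in m.
Only numpy, scipy, OpenCV 4.12 (cv2) and the standard library are available. Lean on these libraries where they do the work, as an engineer would, in place of code of your own. Each camera call takes 0.05 s, during which the arm holds its last target.

## Working session

There is one attempt and no reset: what is moved stays moved. The work goes in short steps, Python scripts to look and compute and a tool call to move; the robot and the scene stay as the last step left them, time stands still between calls to the robot, and variables do not carry over. Pictures are saved under pics/ and viewed, and the job is handed in when it is done.

Besides the shell and the picture viewer there is one more tool, called after "Emit:" in YAML: its name, and indented under it one key for each argument. jog_arm: Moves the arm, as the interface text tells. Its arguments: {"type":"object","properties":{"steps":{"type":"array"},"force":{"type":"number"}},"required":["steps"]}

```bash
ls; mkdir -p pics; python3 - <<'E'
from plant import robot
import cv2, numpy as np
s=robot.read_state()
for k,v in s.items(): print(k,np.round(v,4))
for n in ["scene","top","wrist"]:
    c=robot.read_camera(n)
    cv2.imwrite(f"pics/{n}0.png",c["image"][:,:,::-1])
    print(n,np.round(c["mtx"],1).tolist(),c["D"],np.round(c.get("extrinsics",c.get("tool_from_camera")),4).tolist())
E
```

```text
pics
t 0.0
q [-1.3104  0.1311  1.4893  0.      1.523  -0.0854]
dq [-0.0002  0.0003 -0.0008  0.0004 -0.0003 -0.0003]
joint_torque [-7.00000e-04 -5.59842e+01 -4.91765e+01  7.67000e-02  3.55000e-02
 -2.00000e-04]
tool_pos [ 0.2033 -0.564   0.2316]
orientation [-3.093e+00 -5.401e-01  2.000e-04]
force [ 0.2179  0.4319 -0.2451]
wrist_torque [ 0.0133 -0.0169 -0.0047]
opening 0.0931
scene [[553.0, 0.0, 320.5], [0.0, 553.0, 239.6], [0.0, 0.0, 1.0]] [-0.06040434  0.          0.          0.          0.        ] [[-0.7766, -0.2919, 0.5582, -0.12], [-0.6299, 0.3499, -0.6934, 0.8014], [0.0071, -0.8901, -0.4557, 0.5841], [0.0, 0.0, 0.0, 1.0]]
top [[542.5, 0.0, 323.7], [0.0, 542.5, 238.2], [0.0, 0.0, 1.0]] [-0.12295593  0.          0.          0.          0.        ] [[-0.0186, -0.9884, 0.151, 0.3133], [-0.9998, 0.0199, 0.0072, -0.0015], [-0.0102, -0.1508, -0.9885, 1.2858], [0.0, 0.0, 0.0, 1.0]]
wrist [[346.9, 0.0, 322.1], [0.0, 346.9, 234.6], [0.0, 0.0, 1.0]] [-0.01300156  0.          0.          0.          0.        ] [[0.0007, -0.9657, -0.2596, 0.0716], [1.0, 0.0006, 0.0005, -0.0013], [-0.0003, -0.2596, 0.9657, -0.1517], [0.0, 0.0, 0.0, 1.0]]
```

View pics/top0.png

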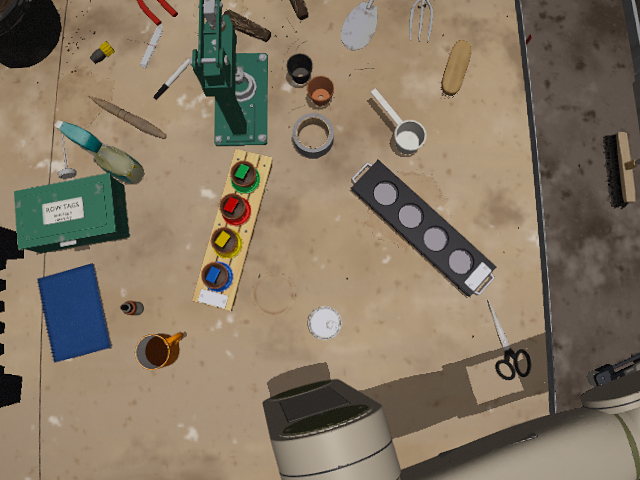

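View pics/scene0.png

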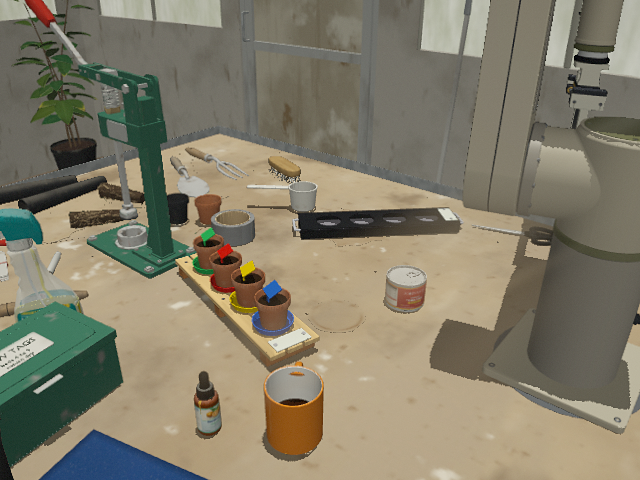

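View pics/wrist0.png

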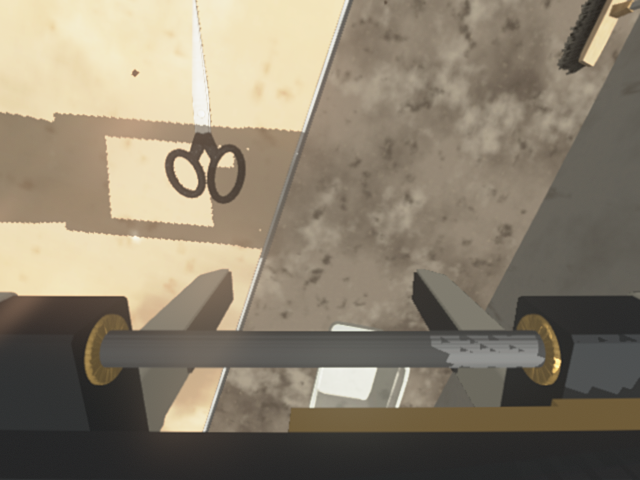

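```bash
python3 - <<'E'
import cv2
i=cv2.imread("pics/top0.png")
cv2.imwrite("pics/z1.png",cv2.resize(i[140:310,180:290],None,fx=3.5,fy=3.5,interpolation=cv2.INTER_CUBIC))
cv2.imwrite("pics/z2.png",cv2.resize(i[150:305,340:505],None,fx=3.5,fy=3.5,interpolation=cv2.INTER_CUBIC))
E
```

```text
(no output)
```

View pics/z1.png

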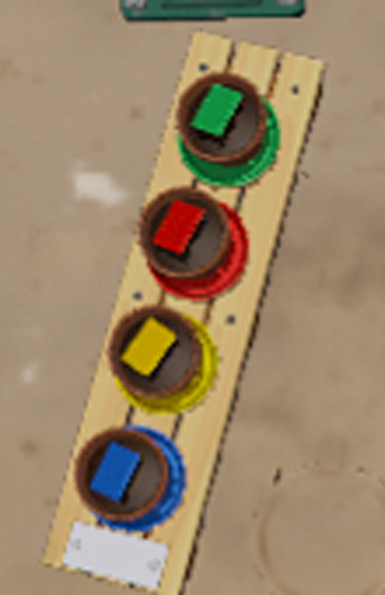

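View pics/z2.png

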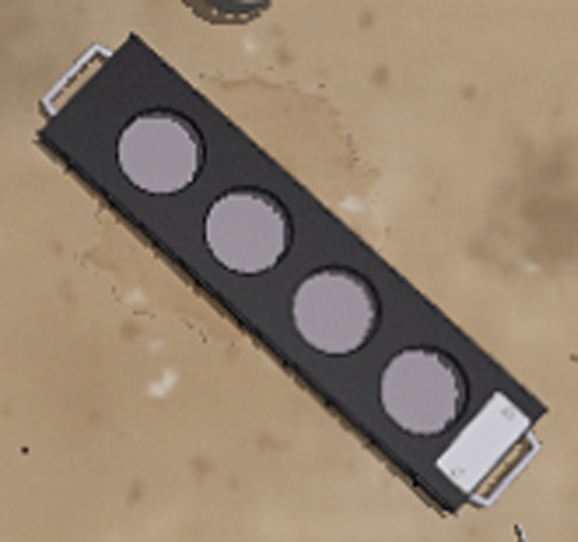

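```bash
cat > h.py <<'E'
import numpy as np, cv2
from scipy.spatial.transform import Rotation as R
def ray(cam,uv,T):
    p=cv2.undistortPoints(np.array(uv,float).reshape(-1,1,2),np.array(cam["mtx"]),np.array(cam["D"])).reshape(-1,2)
    d=np.c_[p,np.ones(len(p))]@T[:3,:3].T
    return T[:3,3],d
def onz(cam,uv,z,T=None):
    T=np.array(cam["extrinsics"]) if T is None else T
    o,d=ray(cam,uv,T); return o+d*((z-o[2])/d[:,2])[:,None]
def toolT(s):
    T=np.eye(4);T[:3,:3]=R.from_rotvec(s["orientation"]).as_matrix();T[:3,3]=s["tool_pos"];return T
E
python3 - <<'E'
from h import *
from plant import robot
c=robot.read_camera("top"); im=c["image"]; hsv=cv2.cvtColor(im,cv2.COLOR_RGB2HSV)
i=im.astype(int)
def comps(m,box,amin):
    x0,y0,x1,y1=box; mm=np.zeros_like(m,np.uint8); mm[y0:y1,x0:x1]=m[y0:y1,x0:x1]
    n,l,st,ce=cv2.connectedComponentsWithStats(mm,connectivity=4)
    return [(st[k,4],ce[k],st[k],l==k) for k in range(1,n) if st[k,4]>amin]
sat=hsv[...,1];val=hsv[...,2]
print("carrier light blobs")
P=[]
for a,ce,st,_ in comps(((sat<60)&(val>100)).astype(np.uint8),(355,165,495,295),150):
    z=.029 if val[int(ce[1]),int(ce[0])]>190 else .016
    print(a,ce.round(1),onz(c,ce,z)[0].round(4),val[int(ce[1]),int(ce[0])])
print("staging plate")
for a,ce,st,_ in comps(((sat<60)&(val>170)).astype(np.uint8),(190,280,240,312),60):
    print(a,ce.round(1),onz(c,ce,.033)[0].round(4))
cols={"blue":(100,125),"yellow":(24,33),"red":(0,5),"green":(60,80)}
H=hsv[...,0]
for n,(a,b) in cols.items():
    m=((H>=a)&(H<=b)&(sat>150)&(val>60))
    cs=comps(m.astype(np.uint8),(190,150,275,295),20)
    pts=[(q[0],q[1].round(1)) for q in cs]; print(n,pts)
# pot disc: soil+rim
m=((sat<190)&(val<135)).astype(np.uint8)*255
x=cv2.resize(m[140:310,180:290],None,fx=3.5,fy=3.5,interpolation=0)
cv2.imwrite("pics/m1.png",x)
print(im[232:248,226].tolist())
E
```

```text
carrier light blobs
379 [384.6 193.9] [ 0.6119 -0.1403  0.016 ] 152
389 [409.5 216.3] [ 0.556 -0.198  0.016] 154
410 [434.6 238.9] [ 0.5002 -0.2554  0.016 ] 152
411 [459.3 261.7] [ 0.4447 -0.3119  0.016 ] 153
475 [479.  277.7] [ 0.4046 -0.3534  0.029 ] 207
staging plate
372 [212.6 298.1] [0.3694 0.2677 0.033 ]
blue [(np.int32(141), array([225.3, 279.6])), (np.int32(141), array([212.4, 274.3]))]
yellow [(np.int32(201), array([232.1, 248.6])), (np.int32(142), array([222. , 238.6]))]
red [(np.int32(146), array([230.4, 204.2])), (np.int32(213), array([241.2, 215.7]))]
green [(np.int32(129), array([241.6, 171.1])), (np.int32(166), array([247.3, 185.7]))]
[[80, 59, 16], [159, 129, 0], [198, 166, 0], [193, 161, 0], [191, 160, 0], [192, 159, 0], [195, 164, 0], [195, 167, 0], [176, 148, 0], [158, 139, 0], [32, 23, 15], [29, 20, 24], [57, 45, 40], [68, 54, 48], [84, 69, 59], [82, 66, 57]]
```

View pics/m1.png

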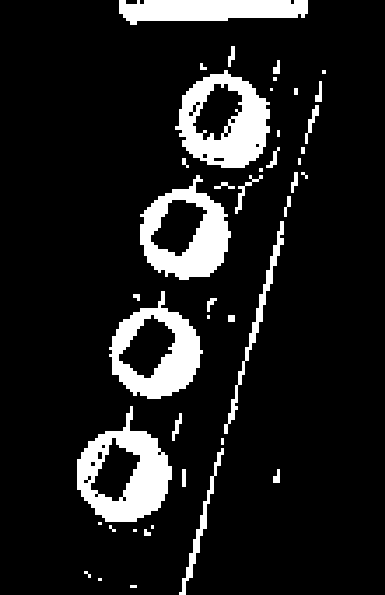

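```bash
python3 - <<'E'
from h import *
from plant import robot
c=robot.read_camera("top"); im=c["image"]; hsv=cv2.cvtColor(im,cv2.COLOR_RGB2HSV)
sat=hsv[...,1];val=hsv[...,2]
m=((sat<190)&(val<135)).astype(np.uint8)
m[:148]=0; m[310:]=0; m[:,:190]=0; m[:,272:]=0
m=cv2.morphologyEx(m,cv2.MORPH_OPEN,np.ones((3,3),np.uint8))
P={}
for k in cv2.findContours(m,cv2.RETR_EXTERNAL,cv2.CHAIN_APPROX_NONE)[0]:
    if cv2.contourArea(k)<200: continue
    hu=cv2.convexHull(k); e=cv2.fitEllipse(k)
    M=cv2.moments(hu); ce=np.array([M['m10'],M['m01']])/M['m00']
    print(np.round(e,1) if 0 else (np.round(e[0],1),np.round(e[1],1)),ce.round(1),onz(c,e[0],.088)[0].round(4), onz(c,ce,.088)[0].round(4))
    P[ce[1]]=onz(c,ce,.088)[0]
p=np.array([P[k] for k in sorted(P,reverse=True)])
print(np.linalg.norm(np.diff(p[:,:2],axis=0),axis=1), p[-1]-p[0])
s=p[-1]-p[0];print("yaw staging",np.degrees(np.arctan2(s[1],s[0])))
s=np.array([.6119+.556-.5002-.4447,-.1403-.198+.2554+.3119]);print("yaw carrier",np.degrees(np.arctan2(s[1],s[0])))
T=toolT(robot.read_state());print(T.round(3))
i=cv2.imread("pics/top0.png");cv2.imwrite("pics/z3.png",cv2.resize(i[0:200,150:350],None,fx=3,fy=3))
i=cv2.imread("pics/scene0.png");cv2.imwrite("pics/z4.png",cv2.resize(i[0:340,0:340],None,fx=1.75,fy=1.75))
E
```

```text
(array([214.8, 275.3]), array([25.8, 26.1])) [214.9 275.3] [0.4177 0.2513 0.088 ] [0.4177 0.2512 0.088 ]
(array([224.3, 240.6]), array([23.4, 23.9])) [225.1 241.2] [0.4954 0.2306 0.088 ] [0.4939 0.2287 0.088 ]
(array([232.6, 206.5]), array([23. , 24.3])) [232.5 206.5] [0.5731 0.2124 0.088 ] [0.5732 0.2127 0.088 ]
(array([243.8, 173.9]), array([22.4, 25.5])) [243.6 173.9] [0.6489 0.1873 0.088 ] [0.6489 0.1877 0.088 ]
[0.07944088 0.08097003 0.07971575] [ 0.23126314 -0.06349522  0.        ]
yaw staging -15.352721617120542
yaw carrier 45.76051877713087
[[ 0.941  0.339 -0.     0.203]
 [ 0.339 -0.941  0.001 -0.564]
 [ 0.    -0.001 -1.     0.232]
 [ 0.     0.     0.     1.   ]]
```

View pics/z3.png

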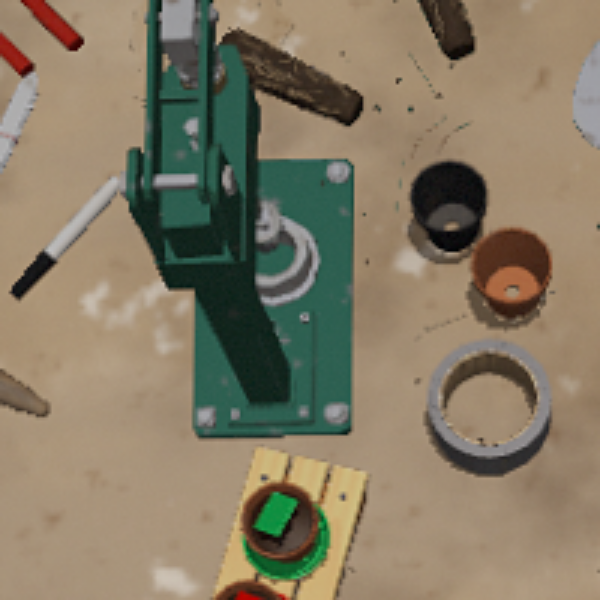

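View pics/z4.png

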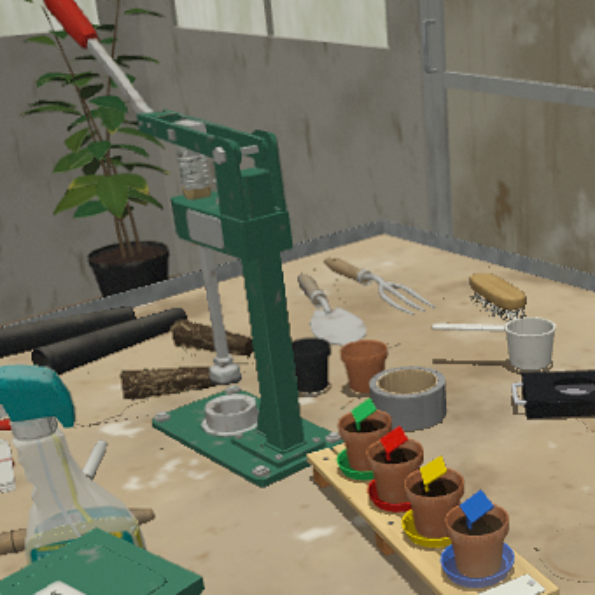

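```bash
cat > go.py <<'E'
import sys
from h import *
from plant import robot
s=robot.read_state();T=toolT(s)
print("t",s["t"],"pos",np.round(s["tool_pos"],4),"xang",np.degrees(np.arctan2(T[1,0],T[0,0])).round(2),"tilt",T[:3,2].round(4),"F",np.round(s["force"],1),"op",round(s["opening"],4),"q",np.round(s["q"],2))
a=[float(v) for v in sys.argv[1:]]
for k in range(0,len(a),3):
    print(a[k:k+3],"->",(T[:3,:3].T@(np.array(a[k:k+3])-T[:3,3])).round(4))
E
python3 go.py .45 -.2 .2 .418 .252 .2
```

```text
t 0.25 pos [ 0.2033 -0.5642  0.2321] xang 19.81 tilt [-2.e-04  9.e-04 -1.e+00] F [-0.2 -0.1 -0.3] op 0.0929 q [-1.31  0.13  1.49  0.    1.52 -0.09]
[0.45, -0.2, 0.2] -> [ 0.3555 -0.259   0.0324]
[0.418, 0.252, 0.2] -> [ 0.4786 -0.6951  0.0328]
```

Emit:
jog_arm:
  steps:
    - [0, 0.05, -0.037, 0.005, 0, 0, 0.04]
    - [0, 0.1, -0.073, 0.01, 0, 0, 0.084]
    - [0, 0.15, -0.11, 0.01, 0, 0, 0.084]
    - [0, 0.2, -0.146, 0.01, 0, 0, 0.084]
    - [0, 0.25, -0.185, 0.02, 0, 0, 0.084]
  force: 20

```text
t: 0.88
tool_pos: [0.3762, -0.3056, 0.2134]
orientation: [3.114, 0.41, 0.002]
force: [1.1, -0.5, -0.5]
opening: 0.0927
```

```bash
python3 go.py .45 -.2 .2 .418 .252 .2
```

```text
t 0.875 pos [ 0.3762 -0.3056  0.2134] xang 14.98 tilt [ 1.5e-03 -7.0e-04 -1.0e+00] F [ 1.1 -0.5 -0.5] op 0.0927 q [-0.79 -0.18  1.83  0.    1.49  0.52]
[0.45, -0.2, 0.2] -> [ 0.0986 -0.0829  0.0135]
[0.418, 0.252, 0.2] -> [ 0.1845 -0.5278  0.0131]
```

Emit:
jog_arm:
  steps:
    - [0, 0.045, -0.04, 0.005, 0, 0, 0]
    - [0, 0.085, -0.083, 0.013, 0, 0, 0]
    - [0, 0.1, -0.145, 0.013, 0, 0, 0]
    - [0, 0.115, -0.205, 0.013, 0, 0, 0]
    - [0, 0.13, -0.265, 0.013, 0, 0, 0]

```text
t: 1.5
tool_pos: [0.4329, -0.014, 0.2004]
orientation: [3.114, 0.409, 0.003]
force: [1.9, 0.8, 0.6]
opening: 0.0931
```

```bash
python3 go.py  .418 .252 .2
```

```text
t 1.5 pos [ 0.4329 -0.014   0.2004] xang 14.97 tilt [ 2.e-03 -7.e-04 -1.e+00] F [1.9 0.8 0.6] op 0.0931 q [-0.15 -0.32  1.97 -0.    1.49  1.16]
[0.418, 0.252, 0.2] -> [ 5.430e-02 -2.609e-01  1.000e-04]
```

Emit:
jog_arm:
  steps:
    - [0, 0.012, -0.06, 0, 0, 0, 0]
    - [0, 0.024, -0.12, 0, 0, 0, 0]
    - [0, 0.037, -0.18, 0, 0, 0, 0]
    - [0, 0.048, -0.235, 0, 0, 0, 0]
    - [0, 0.054, -0.261, 0, 0, 0, 0]

```text
t: 2.12
tool_pos: [0.4169, 0.2548, 0.2002]
orientation: [3.114, 0.413, 0.003]
force: [-0.8, -0.6, 0.8]
opening: 0.093
```

```bash
python3 - <<'E'
from h import *
from plant import robot
s=robot.read_state(); c=robot.read_camera("wrist")
cv2.imwrite("pics/w1.png",c["image"][:,:,::-1])
import pickle; pickle.dump((s,c),open("w1.pkl","wb"))
E
python3 go.py .4177 .2515 .077
```

```text
t 2.175 pos [0.4167 0.2564 0.2001] xang 15.14 tilt [ 0.0019  0.0012 -1.    ] F [-2.   1.3  0.2] op 0.093 q [ 0.45 -0.16  1.83  0.    1.46  1.75]
[0.4177, 0.2515, 0.077] -> [-0.0006  0.0051  0.1231]
```

View pics/w1.png

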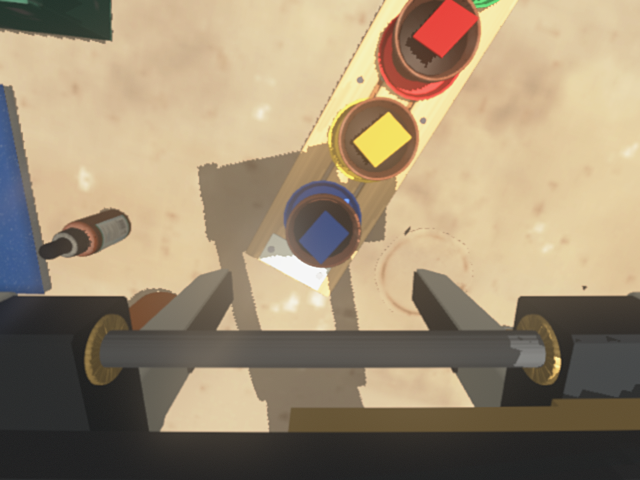

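```bash
python3 - <<'E'
from h import *
import pickle
s,c=pickle.load(open("w1.pkl","rb"))
T=toolT(s)@np.array(c["tool_from_camera"])
im=c["image"];h=cv2.cvtColor(im,cv2.COLOR_RGB2HSV)
print(s["tool_pos"],onz(c,[(323,231),(378,139),(438,37)],.088,T).round(4))
print(onz(c,[(287,231),(360,231),(335,139),(419,139)],.088,T).round(4))
E
python3 go.py .4177 .2515 .077
```

```text
[0.41685397 0.25476683 0.20015774] [[0.4204 0.2561 0.088 ]
 [0.4983 0.2354 0.088 ]
 [0.5739 0.2159 0.088 ]]
[[0.413  0.2834 0.088 ]
 [0.428  0.228  0.088 ]
 [0.49   0.2659 0.088 ]
 [0.5062 0.2063 0.088 ]]
t 2.175 pos [0.4167 0.2564 0.2001] xang 15.14 tilt [ 0.0019  0.0012 -1.    ] F [-2.   1.3  0.2] op 0.093 q [ 0.45 -0.16  1.83  0.    1.46  1.75]
[0.4177, 0.2515, 0.077] -> [-0.0006  0.0051  0.1231]
```

```bash
python3 go.py .4195 .2542 .13 .4195 .2542 .077
```

```text
t 2.175 pos [0.4167 0.2564 0.2001] xang 15.14 tilt [ 0.0019  0.0012 -1.    ] F [-2.   1.3  0.2] op 0.093 q [ 0.45 -0.16  1.83  0.    1.46  1.75]
[0.4195, 0.2542, 0.13] -> [0.0019 0.0029 0.0701]
[0.4195, 0.2542, 0.077] -> [0.0018 0.003  0.1231]
```

Emit:
jog_arm:
  steps:
    - [0, 0.002, 0.003, 0.03, 0, 0, 0]
    - [0, 0.002, 0.003, 0.06, 0, 0, 0]
    - [0, 0.002, 0.003, 0.09, 0, 0, 0]
    - [0, 0.002, 0.003, 0.115, 0, 0, 0]
    - [0, 0.002, 0.003, 0.123, 0, 0, 0]

```text
t: 2.8
tool_pos: [0.4185, 0.2533, 0.0753]
orientation: [3.114, 0.413, -0.002]
force: [0.1, 0.0, 0.1]
opening: 0.0932
```

Emit:
jog_arm:
  steps:
    - [0.25, 0, 0, 0, 0, 0, 0]
    - [0.5, 0, 0, 0, 0, 0, 0]
    - [0.5, 0, 0, 0, 0, 0, 0]
    - [0.5, 0, 0, 0, 0, 0, 0]
  force: 20

```text
t: 3.3
tool_pos: [0.419, 0.2537, 0.0762]
orientation: [-3.114, -0.413, -0.001]
force: [0.1, 0.6, 2.8]
opening: 0.0589
```

```bash
python3 - <<'E'
from h import *
from plant import robot
s=robot.read_state(); c=robot.read_camera("wrist")
cv2.imwrite("pics/w2.png",c["image"][:,:,::-1])
E
python3 go.py .4177 .2515 .077
```

```text
t 3.35 pos [0.419  0.2537 0.0762] xang 15.13 tilt [ 3.e-04  6.e-04 -1.e+00] F [-0.4 -0.2  3.3] op 0.0592 q [ 0.44 -0.03  1.95  0.    1.22  1.75]
[0.4177, 0.2515, 0.077] -> [-0.0018  0.0018 -0.0008]
```

View pics/w2.png

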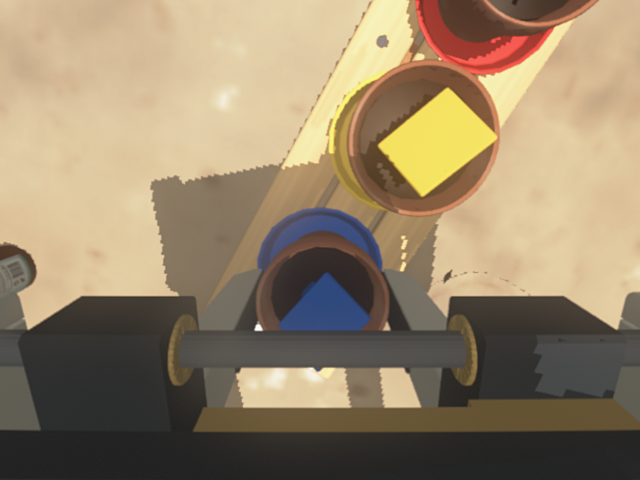

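```bash
python3 - <<'E'
from h import *
from plant import robot
s=robot.read_state(); c=robot.read_camera("wrist")
T=toolT(s)@np.array(c["tool_from_camera"])
p=onz(c,[(258,295),(388,295),(323,297),(323,234),(428,137)],.088,T)
print(p.round(4)); Tt=toolT(s); print(((p-Tt[:3,3])@Tt[:3,:3]).round(4))
E
python3 go.py .419 .254 .2 .4445 -.3124 .2
```

```text
[[0.4176 0.2837 0.088 ]
 [0.4325 0.2286 0.088 ]
 [0.4242 0.2559 0.088 ]
 [0.4518 0.2634 0.088 ]
 [0.5002 0.2342 0.088 ]]
[[ 0.0065 -0.0293 -0.0118]
 [ 0.0065  0.0277 -0.0118]
 [ 0.0056 -0.0008 -0.0118]
 [ 0.0342 -0.0008 -0.0118]
 [ 0.0733  0.04   -0.0118]]
t 3.4 pos [0.419  0.2537 0.0762] xang 15.13 tilt [ 4.e-04  6.e-04 -1.e+00] F [-0.3  0.6  3.3] op 0.0593 q [ 0.44 -0.03  1.95  0.    1.22  1.75]
[0.419, 0.254, 0.2] -> [ 1.000e-04 -4.000e-04 -1.238e-01]
[0.4445, -0.3124, 0.2] -> [-0.1231  0.5531 -0.1241]
```

Emit:
jog_arm:
  steps:
    - [0.5, 0, 0, -0.012, 0, 0, 0]
    - [0.5, 0, 0, -0.045, 0, 0, 0]
    - [0.5, 0, 0, -0.09, 0, 0, 0]
    - [0.5, 0, 0.01, -0.124, 0, 0, 0]
    - [0.5, -0.011, 0.055, -0.124, 0, 0, 0]

```text
t: 4.03
tool_pos: [0.4247, 0.199, 0.2047]
orientation: [-3.111, -0.418, -0.011]
force: [1.2, -0.7, -2.0]
opening: 0.0594
```

```bash
python3 go.py .4445 -.3124 .2
```

```text
t 4.025 pos [0.4247 0.199  0.2047] xang 15.3 tilt [ 0.0069  0.0032 -1.    ] F [ 1.2 -0.7 -2. ] op 0.0594 q [ 0.33 -0.23  1.88  0.    1.48  1.63]
[0.4445, -0.3124, 0.2] -> [-0.1159  0.4985  0.0032]
```

Emit:
jog_arm:
  steps:
    - [0.5, -0.012, 0.055, 0, 0, 0, 0]
    - [0.5, -0.024, 0.115, 0, 0, 0, 0]
    - [0.5, -0.039, 0.175, 0, 0, 0, 0]
    - [0.5, -0.053, 0.235, 0, 0, 0, 0]
    - [0.5, -0.067, 0.295, 0, 0, 0, 0]

```text
t: 4.65
tool_pos: [0.4376, -0.1052, 0.2047]
orientation: [-3.112, -0.418, -0.013]
force: [1.5, -0.1, -0.9]
opening: 0.059
```

```bash
python3 go.py .4445 -.3124 .2
```

```text
t 4.65 pos [ 0.4376 -0.1052  0.2047] xang 15.3 tilt [ 0.008   0.0028 -1.    ] F [ 1.5 -0.1 -0.9] op 0.059 q [-0.35 -0.28  1.93  0.01  1.49  0.95]
[0.4445, -0.3124, 0.2] -> [-0.0481  0.2017  0.0042]
```

Emit:
jog_arm:
  steps:
    - [0.5, -0.013, 0.055, 0, 0, -0.004, 0.003]
    - [0.5, -0.027, 0.115, 0, 0, -0.008, 0.005]
    - [0.5, -0.039, 0.165, 0, 0, -0.008, 0.005]
    - [0.5, -0.046, 0.195, 0.003, 0, -0.008, 0.005]
    - [0.5, -0.048, 0.202, 0.004, 0, -0.008, 0.005]

```text
t: 5.28
tool_pos: [0.4441, -0.3143, 0.2002]
orientation: [-3.114, -0.407, 0.0]
force: [0.0, 0.6, -1.4]
opening: 0.0586
```

Emit:
jog_arm:
  steps:
    - [0.5, 0, 0, 0, 0, 0, 0]

```text
t: 5.4
tool_pos: [0.4439, -0.3139, 0.2003]
orientation: [-3.113, -0.406, 0.001]
force: [-0.5, 1.1, -1.1]
opening: 0.0593
```

```bash
python3 - <<'E'
from h import *
from plant import robot
s=robot.read_state(); c=robot.read_camera("wrist")
cv2.imwrite("pics/w3.png",c["image"][:,:,::-1])
import pickle; pickle.dump((s,c),open("w3.pkl","wb"))
E
python3 go.py .4445 -.3124 .2
```

```text
t 5.45 pos [ 0.444  -0.3136  0.2004] xang 14.88 tilt [-6.0e-04  1.5e-03 -1.0e+00] F [ 0.5  0.4 -0.8] op 0.0591 q [-0.71 -0.    1.69  0.    1.46  0.6 ]
[0.4445, -0.3124, 0.2] -> [ 0.0008 -0.001   0.0004]
```

View pics/w3.png

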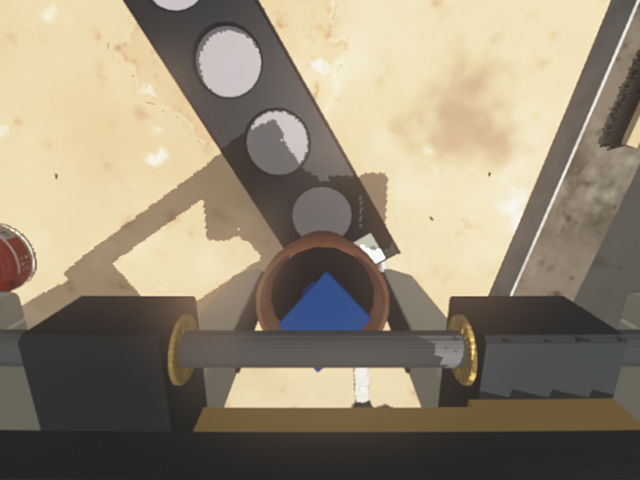

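```bash
python3 - <<'E'
from h import *
import pickle
s,c=pickle.load(open("w3.pkl","rb"))
T=toolT(s)@np.array(c["tool_from_camera"])
im=cv2.cvtColor(c["image"],cv2.COLOR_RGB2HSV)
m=((im[...,1]<60)&(im[...,2]>75)).astype(np.uint8)
m=cv2.morphologyEx(m,cv2.MORPH_CLOSE,np.ones((5,5),np.uint8))
for box in [(285,180,360,232),(240,105,312,178),(190,20,265,102)]:
    x0,y0,x1,y1=box
    mm=np.zeros_like(m);mm[y0:y1,x0:x1]=m[y0:y1,x0:x1]
    k=max(cv2.findContours(mm,0,1)[0],key=cv2.contourArea)
    (ex,ey),ax,_=cv2.fitEllipse(cv2.convexHull(k) if 0 else k)
    print(cv2.boundingRect(k),round(ex,1),round(ey,1),np.round(ax,1),onz(c,(ex,ey),.016,T).round(4))
x=c["image"][20:250,180:400,::-1];cv2.imwrite("pics/z5.png",cv2.resize(x,None,fx=2.5,fy=2.5))
E
```

```text
(285, 180, 68, 52) 318.1 208.3 [56.6 68.2] [[ 0.4502 -0.3065  0.016 ]]
(240, 105, 72, 73) 279.3 136.9 [72.  86.5] [[ 0.5063 -0.2544  0.016 ]]
(190, 20, 75, 82) 228.7 63.2 [84.3 92.7] [[ 0.5563 -0.1965  0.016 ]]
```

View pics/z5.png

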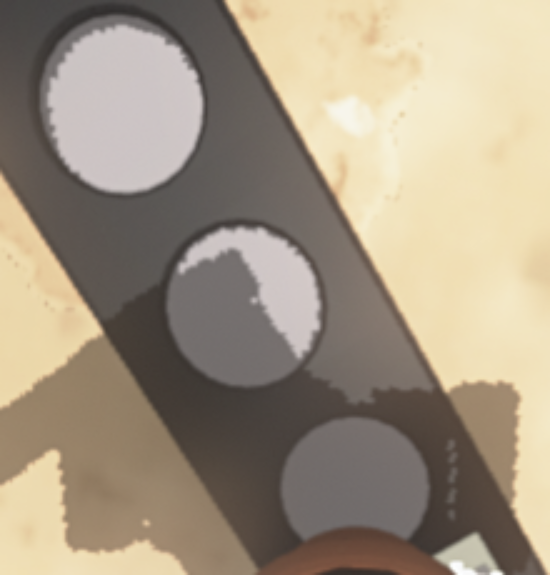

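```bash
python3 - <<'E'
from h import *
import pickle
s,c=pickle.load(open("w3.pkl","rb"))
T=toolT(s)@np.array(c["tool_from_camera"])
p=onz(c,[(322,217.2),(278,141),(228.6,59.8)],.026,T)
print(p.round(4),np.linalg.norm(np.diff(p,axis=0),axis=1))
p=onz(c,[(292,217.2),(352,217.2),(322,186.4)],.026,T);print(p.round(4),np.linalg.norm(p[1]-p[0]))
# rim in hand
p=onz(c,[(323,233),(258,295),(388,295)],.212,T); Tt=toolT(s); print(((p-Tt[:3,3])@Tt[:3,:3]).round(4))
E
```

```text
[[ 0.4446 -0.312   0.026 ]
 [ 0.5027 -0.2552  0.026 ]
 [ 0.5577 -0.1988  0.026 ]] [0.08123174 0.07882376]
[[ 0.4372 -0.2842  0.026 ]
 [ 0.452  -0.3399  0.026 ]
 [ 0.4731 -0.3045  0.026 ]] 0.057610624874199406
[[ 0.0346 -0.0008 -0.0118]
 [ 0.0064 -0.0293 -0.0117]
 [ 0.0065  0.0277 -0.0118]]
```

```bash
python3 go.py .4403 -.3132 .053
```

```text
t 5.45 pos [ 0.444  -0.3136  0.2004] xang 14.88 tilt [-6.0e-04  1.5e-03 -1.0e+00] F [ 0.5  0.4 -0.8] op 0.0591 q [-0.71 -0.    1.69  0.    1.46  0.6 ]
[0.4403, -0.3132, 0.053] -> [-0.0034 -0.0011  0.1474]
```

Emit:
jog_arm:
  steps:
    - [0.5, -0.003, -0.001, 0.03, 0, 0, 0]
    - [0.5, -0.003, -0.001, 0.07, 0, 0, 0]
    - [0.5, -0.003, -0.001, 0.11, 0, 0, 0]
    - [0.5, -0.003, -0.001, 0.138, 0, 0, 0]
    - [0.5, -0.003, -0.001, 0.147, 0, 0, 0]

```text
t: 6.08
tool_pos: [0.4406, -0.3114, 0.0523]
orientation: [-3.112, -0.409, 0.002]
force: [0.3, 0.1, -1.0]
opening: 0.0595
```

Emit:
jog_arm:
  steps:
    - [0.5, 0, 0, 0.002, 0, 0, 0]
    - [0.5, 0, 0, 0.003, 0, 0, 0]

```text
t: 6.32
tool_pos: [0.4412, -0.3114, 0.0505]
orientation: [-3.113, -0.41, 0.0]
force: [-0.4, -1.3, -1.3]
opening: 0.0591
```

```bash
python3 - <<'E'
from h import *
from plant import robot
s=robot.read_state(); c=robot.read_camera("wrist")
cv2.imwrite("pics/w4.png",c["image"][:,:,::-1])
E
python3 go.py .4403 -.3132 .048
```

```text
t 6.375 pos [ 0.4412 -0.3116  0.0504] xang 14.99 tilt [-5.0e-04  1.9e-03 -1.0e+00] F [-0.6  0.2 -1.7] op 0.0594 q [-0.71  0.14  1.83  0.    1.18  0.6 ]
[0.4403, -0.3132, 0.048] -> [-0.0013  0.0013  0.0024]
```

View pics/w4.png

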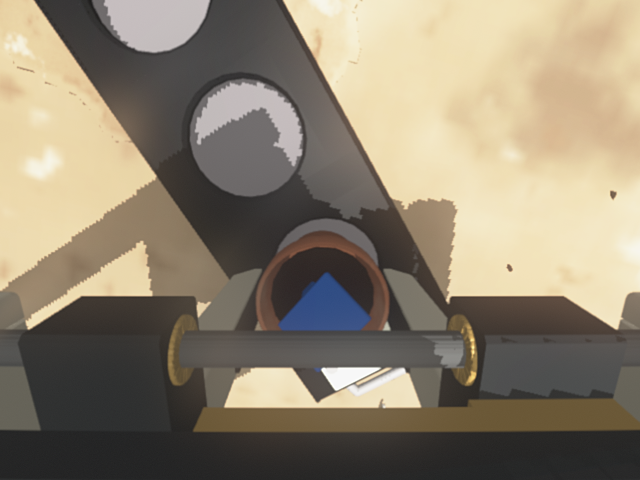

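Emit:
jog_arm:
  steps:
    - [0.5, -0.001, 0.001, 0.001, 0, 0, 0]
    - [0.5, -0.001, 0.001, 0.002, 0, 0, 0]
    - [0.5, -0.001, 0.001, 0.0025, 0, 0, 0]

```text
t: 6.75
tool_pos: [0.4409, -0.3131, 0.0483]
orientation: [-3.113, -0.409, -0.001]
force: [1.0, 0.7, -0.3]
opening: 0.0589
```

```bash
python3 go.py .4403 -.3132 .048
```

```text
t 6.75 pos [ 0.4409 -0.3131  0.0483] xang 14.98 tilt [ 4.0e-04  1.4e-03 -1.0e+00] F [ 1.   0.7 -0.3] op 0.0589 q [-0.71  0.14  1.83  0.    1.17  0.6 ]
[0.4403, -0.3132, 0.048] -> [-0.0006 -0.0001  0.0003]
```

Emit:
jog_arm:
  steps:
    - [0.5, 0, 0, 0.001, 0, 0, 0]
    - [0.5, 0, 0, 0.0015, 0, 0, 0]

```text
t: 7.0
tool_pos: [0.4412, -0.3131, 0.0482]
orientation: [-3.113, -0.409, -0.001]
force: [-4.8, 5.9, 15.0]
opening: 0.0591
```

Emit:
jog_arm:
  steps:
    - [0.5, 0, 0, -0.0005, 0, 0, 0]
    - [0.2, 0, 0, -0.0005, 0, 0, 0]
    - [0.2, 0, 0, -0.0005, 0, 0, 0]
    - [0.2, 0, 0, -0.01, 0, 0, 0]
    - [0.2, 0, 0, -0.05, 0, 0, 0]

```text
t: 7.62
tool_pos: [0.4393, -0.3117, 0.0963]
orientation: [-3.109, -0.409, 0.005]
force: [0.8, 0.6, 0.8]
opening: 0.0744
```

```bash
python3 - <<'E'
from h import *
from plant import robot
s=robot.read_state(); c=robot.read_camera("wrist")
cv2.imwrite("pics/w5.png",c["image"][:,:,::-1])
E
python3 go.py .45 -.30 .2 .4975 .233 .2
```

```text
t 7.675 pos [ 0.4429 -0.3147  0.1043] xang 14.98 tilt [ 0.0044 -0.0017 -1.    ] F [ 3.6 -2.8  5.1] op 0.0746 q [-0.71  0.07  1.79  0.    1.27  0.6 ]
[0.45, -0.3, 0.2] -> [ 0.011  -0.0121 -0.0957]
[0.4975, 0.233, 0.2] -> [ 0.1947 -0.5147 -0.0964]
```

View pics/w5.png

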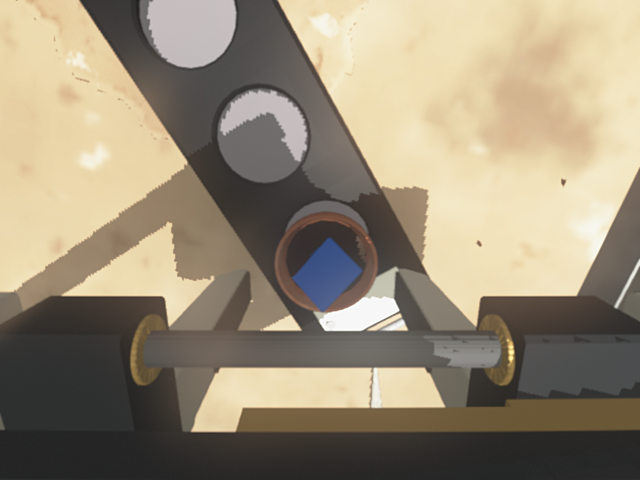

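Emit:
jog_arm:
  steps:
    - [0.1, 0, 0, -0.05, 0, 0, 0]
    - [0, 0.01, -0.01, -0.09, 0, 0, 0]
    - [0, 0.03, -0.065, -0.096, 0, 0, 0]
    - [0, 0.053, -0.125, -0.096, 0, 0, 0]
    - [0, 0.076, -0.185, -0.096, 0, 0, 0]

```text
t: 8.3
tool_pos: [0.4679, -0.1182, 0.2011]
orientation: [3.112, 0.408, 0.009]
force: [1.7, 0.3, 0.2]
opening: 0.0931
```

```bash
python3 go.py .4993 .234 .2
```

```text
t 8.3 pos [ 0.4679 -0.1182  0.2011] xang 14.93 tilt [ 0.0063 -0.0022 -1.    ] F [1.7 0.3 0.2] op 0.0931 q [-0.35 -0.18  1.85  0.    1.46  0.96]
[0.4993, 0.234, 0.2] -> [ 0.1211 -0.3322  0.0005]
```

Emit:
jog_arm:
  steps:
    - [0, 0.021, -0.058, 0, 0.004, -0.005, 0]
    - [0, 0.043, -0.118, 0, 0.004, -0.005, 0]
    - [0, 0.065, -0.178, 0, 0.004, -0.005, 0]
    - [0, 0.087, -0.238, 0, 0.004, -0.005, 0]
    - [0, 0.107, -0.293, 0, 0.004, -0.005, 0]

```text
t: 8.93
tool_pos: [0.4959, 0.1938, 0.2016]
orientation: [-3.115, -0.408, -0.004]
force: [1.1, -0.3, 0.2]
opening: 0.0931
```

```bash
python3 go.py .4993 .234 .18 .4993 .234 .13
```

```text
t 8.925 pos [0.4959 0.1938 0.2016] xang 14.93 tilt [ 2.2e-03  7.0e-04 -1.0e+00] F [ 1.1 -0.3  0.2] op 0.0931 q [ 0.28 -0.04  1.72  0.    1.46  1.59]
[0.4993, 0.234, 0.18] -> [ 0.0136 -0.038   0.0217]
[0.4993, 0.234, 0.13] -> [ 0.0135 -0.038   0.0717]
```

Descend to about z 0.13, then look with the arm at rest.

Emit:
jog_arm:
  steps:
    - [0, 0.01, -0.03, 0.01, 0, -0.002, 0]
    - [0, 0.0136, -0.038, 0.03, 0, -0.002, 0]
    - [0, 0.0136, -0.038, 0.055, 0, -0.002, 0]
    - [0, 0.0136, -0.038, 0.07, 0, -0.002, 0]
    - [0, 0.0136, -0.038, 0.0717, 0, -0.002, 0]

```text
t: 9.55
tool_pos: [0.4986, 0.2329, 0.1285]
orientation: [3.115, 0.407, -0.004]
force: [-0.4, 0.1, -0.1]
opening: 0.0929
```

```bash
cat > look.py <<'E'
import sys
from h import *
from plant import robot
s=robot.read_state(); c=robot.read_camera("wrist"); im=c["image"]
cv2.imwrite(f"pics/{sys.argv[1]}.png",im[:,:,::-1])
import pickle; pickle.dump((s,c),open(sys.argv[1]+".pkl","wb"))
E
python3 look.py w6; python3 go.py .4993 .234 .077
```

```text
t 9.6 pos [0.4992 0.2332 0.1294] xang 14.88 tilt [-9.e-04 -3.e-04 -1.e+00] F [ 0.8 -0.3  0. ] op 0.0931 q [0.34 0.07 1.74 0.   1.33 1.66]
[0.4993, 0.234, 0.077] -> [ 0.0004 -0.0008  0.0524]
```

View pics/w6.png

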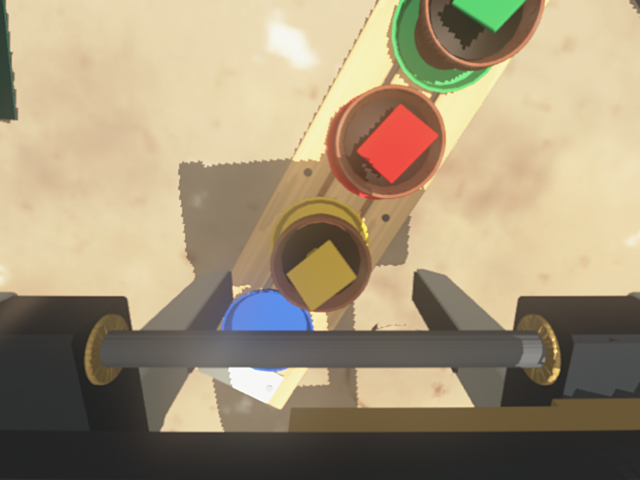

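```bash
python3 - <<'E'
from h import *
import pickle
s,c=pickle.load(open("w6.pkl","rb"))
T=toolT(s)@np.array(c["tool_from_camera"])
p=onz(c,[(321,263),(271,263),(371,263),(321,214),(321,312),(389,141)],.088,T); Tt=toolT(s);print(p.round(4))
print(((p-Tt[:3,3])@Tt[:3,:3]).round(4))
E
```

```text
[[0.5006 0.2353 0.088 ]
 [0.493  0.2636 0.088 ]
 [0.5081 0.2069 0.088 ]
 [0.5289 0.2428 0.088 ]
 [0.4699 0.2271 0.088 ]
 [0.5768 0.2179 0.088 ]]
[[ 0.0026 -0.0018  0.0405]
 [ 0.0026 -0.0312  0.0404]
 [ 0.0026  0.0275  0.0405]
 [ 0.0319 -0.0018  0.0404]
 [-0.0291 -0.0018  0.0405]
 [ 0.0718  0.0346  0.0403]]
```

Emit:
jog_arm:
  steps:
    - [0, 0.002, -0.002, 0.02, 0, 0.001, 0]
    - [0, 0.002, -0.002, 0.042, 0, 0.001, 0]
    - [0, 0.002, -0.002, 0.052, 0, 0.001, 0]
    - [0.25, 0.002, -0.002, 0.053, 0, 0.001, 0]
    - [0.5, 0.002, -0.002, 0.053, 0, 0.001, 0]

```text
t: 10.22
tool_pos: [0.5013, 0.2358, 0.0775]
orientation: [-3.115, -0.406, -0.003]
force: [-0.1, 0.0, -0.7]
opening: 0.0778
```

Emit:
jog_arm:
  steps:
    - [0.5, 0, 0, 0, 0, 0, 0]
    - [0.5, 0, 0, 0, 0, 0, 0]

```text
t: 10.48
tool_pos: [0.5021, 0.2359, 0.0785]
orientation: [-3.115, -0.406, -0.005]
force: [0.5, -1.1, 4.2]
opening: 0.0593
```

```bash
python3 look.py w7; python3 go.py .499 .2 .2 
```

```text
t 10.525 pos [0.5021 0.2359 0.0785] xang 14.87 tilt [ 3.3e-03  8.0e-04 -1.0e+00] F [ 0.7 -0.3  4.3] op 0.0592 q [ 0.35  0.13  1.77 -0.    1.23  1.66]
[0.499, 0.2, 0.2] -> [-0.0118  0.0339 -0.1215]
```

View pics/w7.png

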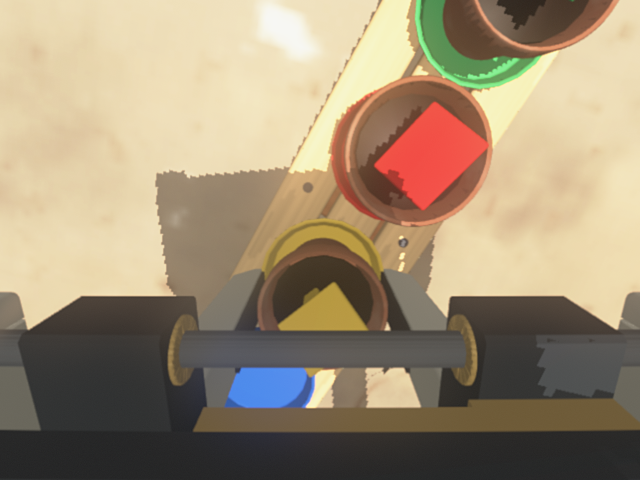

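Emit:
jog_arm:
  steps:
    - [0.5, 0, 0, -0.012, 0, 0, 0]
    - [0.5, 0, 0, -0.045, 0, 0, 0]
    - [0.5, 0, 0, -0.09, 0, 0, 0]
    - [0.5, -0.002, 0.01, -0.121, 0, 0, 0]
    - [0.5, -0.014, 0.055, -0.121, 0, 0, 0]

```text
t: 11.15
tool_pos: [0.5041, 0.1806, 0.204]
orientation: [-3.113, -0.411, -0.016]
force: [1.2, -0.5, -1.5]
opening: 0.0594
```

```bash
python3 - <<'E'
from h import *
import pickle
s,c=pickle.load(open("w7.pkl","rb"))
T=toolT(s)@np.array(c["tool_from_camera"])
p=onz(c,[(322,240),(415,152),(345,152),(490,152)],.088,T); Tt=toolT(s);print(p.round(4))
print(((p-Tt[:3,3])@Tt[:3,:3]).round(4))
E
python3 go.py .4990 -.256 .2
```

```text
[[0.5316 0.245  0.088 ]
 [0.5765 0.2184 0.088 ]
 [0.5692 0.2455 0.088 ]
 [0.5843 0.1893 0.088 ]]
[[ 0.0309 -0.0013 -0.0094]
 [ 0.0675  0.0359 -0.0093]
 [ 0.0674  0.0079 -0.0093]
 [ 0.0676  0.0661 -0.0093]]
t 11.15 pos [0.5041 0.1806 0.204 ] xang 15.05 tilt [ 0.0099  0.0031 -0.9999] F [ 1.2 -0.5 -1.5] op 0.0594 q [ 0.25 -0.04  1.72  0.    1.46  1.56]
[0.499, -0.256, 0.2] -> [-0.1184  0.4203  0.0026]
```

Emit:
jog_arm:
  steps:
    - [0.5, -0.015, 0.055, 0, 0, -0.004, 0]
    - [0.5, -0.031, 0.113, 0, 0, -0.008, 0]
    - [0.5, -0.048, 0.173, 0, 0, -0.008, 0]
    - [0.5, -0.065, 0.233, 0, 0, -0.008, 0]
    - [0.5, -0.082, 0.292, 0, 0, -0.008, 0]

```text
t: 11.78
tool_pos: [0.5004, -0.1245, 0.2039]
orientation: [-3.114, -0.412, -0.005]
force: [0.3, 0.6, -1.6]
opening: 0.0594
```

```bash
python3 go.py .5002 -.2555 .2
```

```text
t 11.775 pos [ 0.5004 -0.1245  0.2039] xang 15.06 tilt [ 0.0031  0.001  -1.    ] F [ 0.3  0.6 -1.6] op 0.0594 q [-0.34 -0.09  1.76  0.    1.46  0.96]
[0.5002, -0.2555, 0.2] -> [-0.0343  0.1264  0.0038]
```

Emit:
jog_arm:
  steps:
    - [0.5, -0.016, 0.058, 0, 0, -0.001, 0]
    - [0.5, -0.028, 0.105, 0.01, 0, -0.001, 0]
    - [0.5, -0.034, 0.126, 0.03, 0, -0.001, 0]
    - [0.5, -0.034, 0.1265, 0.06, 0, -0.001, 0]
    - [0.5, -0.034, 0.1265, 0.085, 0, -0.001, 0]

```text
t: 12.4
tool_pos: [0.5004, -0.2558, 0.1182]
orientation: [-3.114, -0.41, -0.003]
force: [0.4, 0.5, -2.1]
opening: 0.059
```

```bash
python3 look.py w8; python3 go.py .5002 -.2555 .0515
```

```text
t 12.45 pos [ 0.4986 -0.2544  0.1143] xang 15.02 tilt [-0.0025  0.0039 -1.    ] F [-1.9  0.3 -4.3] op 0.0592 q [-0.56  0.11  1.73  0.    1.3   0.74]
[0.5002, -0.2555, 0.0515] -> [0.0014 0.0018 0.0628]
```

View pics/w8.png

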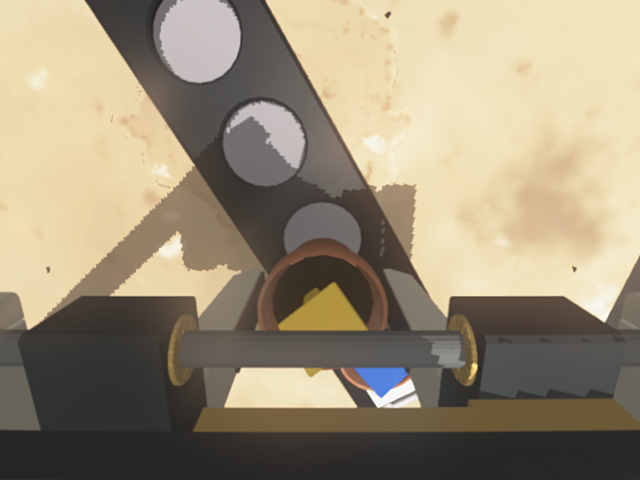

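```bash
python3 - <<'E'
from h import *
import pickle
s,c=pickle.load(open("w8.pkl","rb"))
T=toolT(s)@np.array(c["tool_from_camera"])
print(onz(c,[(264.5,142.5),(197,40),(322,240)],.026,T).round(4))
E
```

```text
[[ 0.5585 -0.1983  0.026 ]
 [ 0.6091 -0.1428  0.026 ]
 [ 0.502  -0.254   0.026 ]]
```

Emit:
jog_arm:
  steps:
    - [0.5, 0.001, 0.001, 0.025, 0, 0.003, 0]
    - [0.5, 0.001, 0.001, 0.048, 0, 0.004, 0]
    - [0.5, 0.001, 0.001, 0.06, 0, 0.004, 0]
    - [0.5, 0.001, 0.001, 0.0625, 0, 0.004, 0]

```text
t: 12.95
tool_pos: [0.5008, -0.2549, 0.0528]
orientation: [-3.11, -0.41, -0.006]
force: [4.6, 3.2, 2.4]
opening: 0.0592
```

```bash
python3 go.py .5002 -.2555 .0505
```

```text
t 12.95 pos [ 0.5008 -0.2549  0.0528] xang 15.03 tilt [ 0.0033  0.0047 -1.    ] F [4.6 3.2 2.4] op 0.0592 q [-0.57  0.19  1.77  0.01  1.19  0.74]
[0.5002, -0.2555, 0.0505] -> [-0.0007  0.0004  0.0023]
```

Emit:
jog_arm:
  steps:
    - [0.5, 0, 0, 0.001, 0.004, 0, 0]
    - [0.5, 0, 0, 0.002, 0.004, 0, 0]

```text
t: 13.2
tool_pos: [0.5013, -0.2552, 0.0518]
orientation: [-3.107, -0.41, -0.007]
force: [3.3, 1.3, 1.5]
opening: 0.0594
```

```bash
python3 go.py .5002 -.2555 .0505
```

```text
t 13.2 pos [ 0.5013 -0.2552  0.0518] xang 15.03 tilt [ 0.0033  0.0079 -1.    ] F [3.3 1.3 1.5] op 0.0594 q [-0.57  0.19  1.76  0.01  1.19  0.74]
[0.5002, -0.2555, 0.0505] -> [-0.0012 -0.      0.0013]
```

Emit:
jog_arm:
  steps:
    - [0.5, -0.001, 0, 0.001, -0.004, -0.001, 0]
    - [0.5, -0.001, 0, 0.0015, -0.006, -0.002, 0]
    - [0.5, -0.001, 0, 0.002, -0.006, -0.002, 0]

```text
t: 13.58
tool_pos: [0.5014, -0.2555, 0.0508]
orientation: [-3.114, -0.411, -0.008]
force: [4.4, 2.5, 2.8]
opening: 0.0591
```

```bash
python3 go.py .5002 -.2555 .0505
```

```text
t 13.575 pos [ 0.5014 -0.2555  0.0508] xang 15.04 tilt [ 5.2e-03  9.0e-04 -1.0e+00] F [4.4 2.5 2.8] op 0.0591 q [-0.56  0.19  1.77  0.    1.18  0.74]
[0.5002, -0.2555, 0.0505] -> [-0.0012 -0.0003  0.0003]
```

Emit:
jog_arm:
  steps:
    - [0.5, 0.001, 0, 0.0005, 0, -0.002, 0]
    - [0.5, 0.001, 0, 0.0015, 0, -0.002, 0]

```text
t: 13.82
tool_pos: [0.5022, -0.2555, 0.0504]
orientation: [3.114, 0.411, 0.004]
force: [-6.7, 4.0, 19.2]
opening: 0.0594
```

```bash
python3 go.py .5002 -.2555 .0505;python3 look.py w9
```

```text
t 13.825 pos [ 0.5022 -0.2555  0.0504] xang 15.04 tilt [ 0.0024 -0.     -1.    ] F [-6.7  4.  19.2] op 0.0594 q [-0.56  0.19  1.76  0.    1.18  0.75]
[0.5002, -0.2555, 0.0505] -> [-0.0019 -0.0005 -0.0001]
```

View pics/w9.png

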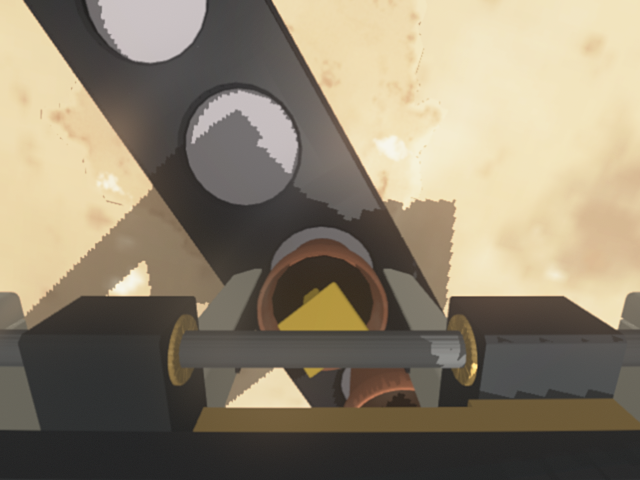

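Emit:
jog_arm:
  steps:
    - [0.5, 0, 0, -0.001, 0, 0, 0]
    - [0.2, 0, 0, -0.001, 0, 0, 0]
    - [0.2, 0, 0, -0.001, 0, 0, 0]
    - [0.2, 0, 0, -0.012, 0, 0, 0]
    - [0.15, 0, 0, -0.055, 0, 0, 0]

```text
t: 14.5
tool_pos: [0.4999, -0.2542, 0.1035]
orientation: [-3.111, -0.411, 0.004]
force: [1.1, -0.1, 0.6]
opening: 0.0779
```

```bash
python3 look.py w10; python3 go.py .5768 .2178 .2
```

```text
t 14.55 pos [ 0.5041 -0.2568  0.1122] xang 15.05 tilt [ 0.007  -0.0029 -1.    ] F [ 3.  -1.5  4.5] op 0.0786 q [-0.56  0.12  1.72  0.    1.29  0.75]
[0.5768, 0.2178, 0.2] -> [ 0.194  -0.439  -0.0886]
```

View pics/w10.png

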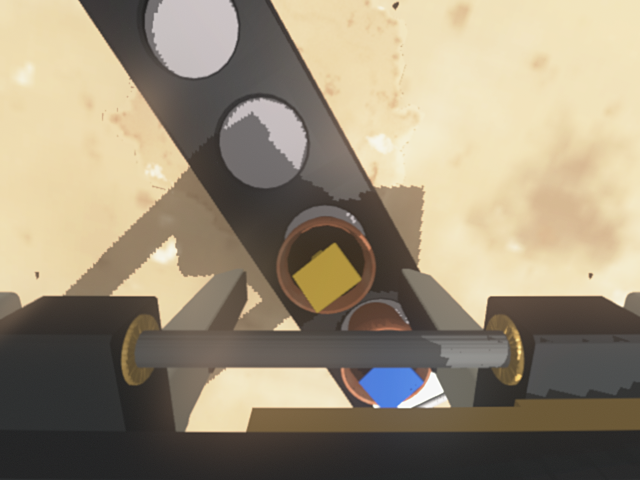

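Emit:
jog_arm:
  steps:
    - [0, 0, 0, -0.045, 0.002, -0.003, 0]
    - [0, 0.01, -0.02, -0.08, 0.003, -0.004, 0]
    - [0, 0.034, -0.075, -0.089, 0.003, -0.004, 0]
    - [0, 0.058, -0.13, -0.089, 0.003, -0.004, 0]
    - [0, 0.082, -0.186, -0.089, 0.003, -0.004, 0]

```text
t: 15.18
tool_pos: [0.5348, -0.0541, 0.2023]
orientation: [3.113, 0.41, 0.007]
force: [0.5, 0.1, -0.2]
opening: 0.093
```

```bash
 python3 go.py .5768 .2178 .2
```

```text
t 15.175 pos [ 0.5348 -0.0541  0.2023] xang 15.01 tilt [ 0.0045 -0.0015 -1.    ] F [ 0.5  0.1 -0.2] op 0.093 q [-0.2  -0.03  1.71 -0.    1.46  1.11]
[0.5768, 0.2178, 0.2] -> [ 0.1109 -0.2517  0.002 ]
```

Emit:
jog_arm:
  steps:
    - [0, 0.024, -0.055, 0, 0.002, -0.003, 0]
    - [0, 0.049, -0.112, 0, 0.002, -0.004, 0]
    - [0, 0.074, -0.168, 0, 0.002, -0.004, 0]
    - [0, 0.097, -0.22, 0, 0.002, -0.004, 0]
    - [0, 0.108, -0.245, 0.005, 0.002, -0.004, 0]

```text
t: 15.8
tool_pos: [0.5761, 0.2138, 0.1983]
orientation: [-3.114, -0.414, -0.003]
force: [0.4, 0.0, -0.3]
opening: 0.0933
```

```bash
 python3 go.py .5768 .2178 .13
```

```text
t 15.8 pos [0.5761 0.2138 0.1983] xang 15.16 tilt [ 2.1e-03  4.0e-04 -1.0e+00] F [ 0.4  0.  -0.3] op 0.0933 q [ 0.27  0.18  1.49 -0.    1.46  1.58]
[0.5768, 0.2178, 0.13] -> [ 0.0016 -0.0037  0.0683]
```

Emit:
jog_arm:
  steps:
    - [0, 0.001, -0.002, 0.02, 0, -0.002, 0]
    - [0, 0.001, -0.002, 0.045, 0, -0.002, 0]
    - [0, 0.001, -0.002, 0.065, 0, -0.002, 0]
    - [0, 0.001, -0.002, 0.068, 0, -0.002, 0]
    - [0, 0.001, -0.002, 0.068, 0, -0.002, 0]

```text
t: 16.42
tool_pos: [0.5768, 0.2155, 0.1305]
orientation: [3.114, 0.413, 0.0]
force: [0.5, -1.5, 0.9]
opening: 0.093
```

```bash
 python3 look.py w11; python3 go.py .5768 .2178 .077
```

```text
t 16.475 pos [0.5773 0.2157 0.1312] xang 15.12 tilt [ 1.4e-03  1.0e-04 -1.0e+00] F [0.4 0.9 0.1] op 0.093 q [ 0.27  0.24  1.55 -0.    1.35  1.58]
[0.5768, 0.2178, 0.077] -> [ 0.     -0.0022  0.0542]
```

View pics/w11.png

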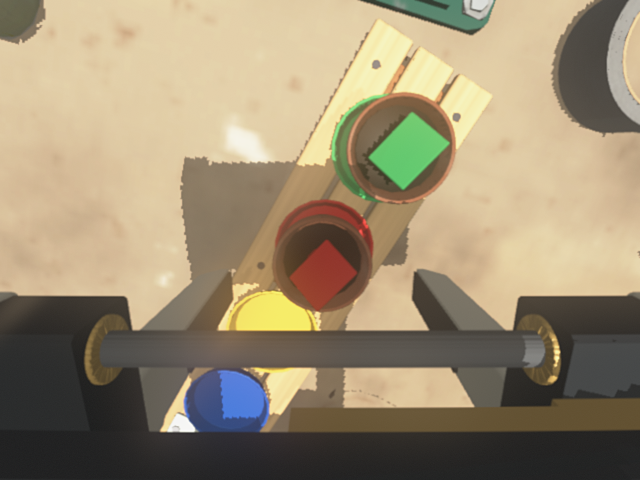

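```bash
cat > pr.py <<'E'
import sys,pickle
from h import *
s,c=pickle.load(open(sys.argv[1]+".pkl","rb")); z=float(sys.argv[2])
T=toolT(s)@np.array(c["tool_from_camera"])
a=np.array([float(v) for v in sys.argv[3:]]).reshape(-1,2)
p=onz(c,a,z,T); Tt=toolT(s)
print(np.c_[p,(p-Tt[:3,3])@Tt[:3,:3]].round(4))
E
python3 pr.py w11 .088 323 264 323 217 323 311 401.5 147.5
```

```text
[[ 5.779e-01  2.164e-01  8.800e-02  1.300e-03 -6.000e-04  4.250e-02]
 [ 6.054e-01  2.239e-01  8.800e-02  2.970e-02 -7.000e-04  4.250e-02]
 [ 5.482e-01  2.083e-01  8.800e-02 -2.950e-02 -6.000e-04  4.250e-02]
 [ 6.538e-01  1.928e-01  8.800e-02  6.840e-02  4.200e-02  4.260e-02]]
```

Emit:
jog_arm:
  steps:
    - [0, 0, -0.0005, 0.022, 0, -0.001, 0]
    - [0, 0, -0.0005, 0.045, 0, -0.001, 0]
    - [0, 0, -0.0005, 0.054, 0, -0.001, 0]
    - [0.25, 0, -0.0005, 0.055, 0, -0.001, 0]
    - [0.5, 0, -0.0005, 0.055, 0, -0.001, 0]

```text
t: 17.1
tool_pos: [0.5777, 0.2164, 0.0769]
orientation: [-3.114, -0.413, -0.002]
force: [-0.6, -0.7, 0.5]
opening: 0.0773
```

Emit:
jog_arm:
  steps:
    - [0.5, 0, 0, 0, 0, 0, 0]
    - [0.5, 0, 0, 0, 0, 0, 0]

```text
t: 17.35
tool_pos: [0.5784, 0.2165, 0.0779]
orientation: [-3.114, -0.413, -0.005]
force: [0.1, 0.1, 2.9]
opening: 0.059
```

```bash
python3 look.py w12; python3 go.py .57 .2 .2 
```

```text
t 17.4 pos [0.5785 0.2165 0.078 ] xang 15.13 tilt [ 3.2e-03  6.0e-04 -1.0e+00] F [0.1 0.2 3.6] op 0.0591 q [ 0.28  0.29  1.59 -0.    1.25  1.58]
[0.57, 0.2, 0.2] -> [-0.0121  0.0138 -0.1221]
```

View pics/w12.png

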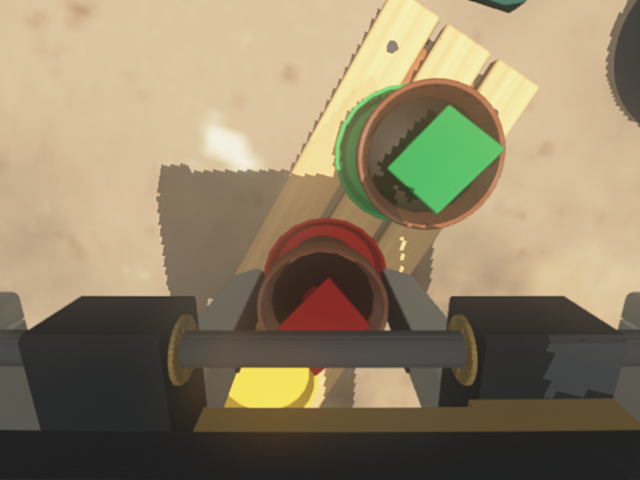

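Emit:
jog_arm:
  steps:
    - [0.5, 0, 0, -0.012, 0, -0.001, 0]
    - [0.5, 0, 0, -0.045, 0, -0.001, 0]
    - [0.5, 0, 0, -0.09, 0, -0.003, 0]
    - [0.5, -0.002, 0.01, -0.121, 0, -0.004, 0]
    - [0.5, -0.014, 0.055, -0.121, 0, -0.004, 0]

```text
t: 18.02
tool_pos: [0.5809, 0.1614, 0.204]
orientation: [-3.113, -0.419, -0.011]
force: [1.1, -0.7, -1.6]
opening: 0.0593
```

```bash
python3 pr.py w12 .088 322 238 432 153; python3 go.py .5555 -.199 .2
```

```text
[[ 0.6089  0.226   0.088   0.0319 -0.0013 -0.01  ]
 [ 0.6543  0.1929  0.088   0.0671  0.0426 -0.0098]]
t 18.025 pos [0.5809 0.1614 0.204 ] xang 15.32 tilt [ 0.0065  0.0016 -1.    ] F [ 1.1 -0.7 -1.6] op 0.0593 q [0.19 0.15 1.52 0.   1.47 1.49]
[0.5555, -0.199, 0.2] -> [-0.1198  0.3409  0.0033]
```

Emit:
jog_arm:
  steps:
    - [0.5, -0.018, 0.052, 0, 0, -0.003, 0.003]
    - [0.5, -0.038, 0.108, 0, 0, -0.004, 0.005]
    - [0.5, -0.058, 0.165, 0, 0, -0.004, 0.005]
    - [0.5, -0.078, 0.222, 0, 0, -0.004, 0.005]
    - [0.5, -0.097, 0.277, 0, 0, -0.004, 0.005]

```text
t: 18.65
tool_pos: [0.5602, -0.1333, 0.2044]
orientation: [3.114, 0.411, 0.006]
force: [0.7, 0.3, -1.5]
opening: 0.059
```

```bash
python3 go.py .5559 -.1988 .2
```

```text
t 18.65 pos [ 0.5602 -0.1333  0.2044] xang 15.03 tilt [ 3.6e-03  3.0e-04 -1.0e+00] F [ 0.7  0.3 -1.5] op 0.059 q [-0.32  0.08  1.6   0.    1.46  0.98]
[0.5559, -0.1988, 0.2] -> [-0.0211  0.0622  0.0043]
```

Emit:
jog_arm:
  steps:
    - [0.5, -0.015, 0.045, 0.01, 0, 0, 0]
    - [0.5, -0.021, 0.062, 0.04, 0, 0, 0]
    - [0.5, -0.021, 0.062, 0.08, 0, 0, 0]
    - [0.5, -0.021, 0.062, 0.105, 0, 0, 0]
    - [0.5, -0.021, 0.062, 0.11, 0, 0, 0]

```text
t: 19.27
tool_pos: [0.5549, -0.198, 0.0926]
orientation: [-3.113, -0.41, -0.001]
force: [-0.0, 0.2, -1.3]
opening: 0.0593
```

```bash
python3 look.py w13; python3 go.py .5559 -.1988 .052
```

```text
t 19.325 pos [ 0.5556 -0.1982  0.0934] xang 15.02 tilt [ 0.0016  0.0013 -1.    ] F [-0.2  0.2 -1.5] op 0.0595 q [-0.43  0.21  1.66  0.    1.27  0.88]
[0.5559, -0.1988, 0.052] -> [0.0001 0.0007 0.0414]
```

View pics/w13.png

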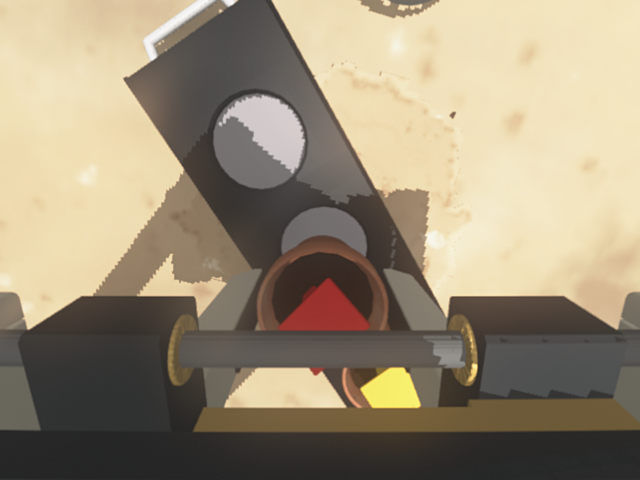

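```bash
python3 pr.py w13 .026 260 139 324.5 205 281 245 368 245
```

```text
[[ 6.153e-01 -1.413e-01  2.600e-02  7.300e-02 -3.900e-02  6.680e-02]
 [ 5.863e-01 -1.898e-01  2.600e-02  3.240e-02  3.000e-04  6.670e-02]
 [ 5.531e-01 -1.691e-01  2.600e-02  5.700e-03 -2.820e-02  6.670e-02]
 [ 5.680e-01 -2.243e-01  2.600e-02  5.800e-03  2.900e-02  6.660e-02]]
```

Emit:
jog_arm:
  steps:
    - [0.5, 0.001, 0.0005, 0.02, 0, 0, 0]
    - [0.5, 0.0015, 0.0005, 0.036, 0, 0, 0]
    - [0.5, 0.0015, 0.0005, 0.041, 0, 0, 0]
    - [0.5, 0.0015, 0.0005, 0.0425, 0, 0, 0]

```text
t: 19.82
tool_pos: [0.557, -0.1981, 0.0505]
orientation: [-3.113, -0.411, -0.002]
force: [0.7, -0.4, -0.1]
opening: 0.0591
```

```bash
python3 go.py .5568 -.1985 .05
```

```text
t 19.825 pos [ 0.557  -0.1981  0.0505] xang 15.03 tilt [ 0.001   0.0016 -1.    ] F [ 0.7 -0.4 -0.1] op 0.0591 q [-0.43  0.26  1.68  0.    1.19  0.88]
[0.5568, -0.1985, 0.05] -> [-0.0003  0.0003  0.0005]
```

Emit:
jog_arm:
  steps:
    - [0.5, 0, 0, 0.001, 0, 0, 0]
    - [0.5, 0, 0, 0.0015, 0, 0, 0]

```text
t: 20.08
tool_pos: [0.5575, -0.1983, 0.0499]
orientation: [-3.114, -0.411, -0.003]
force: [-1.8, 1.6, 5.2]
opening: 0.0588
```

Contact at z 0.0499 (expected 0.050). Release and rise.

Emit:
jog_arm:
  steps:
    - [0.5, 0, 0, 0, 0, 0, 0]
    - [0.2, 0, 0, 0, 0, 0, 0]
    - [0.2, 0, 0, 0, 0, 0, 0]
    - [0.2, 0, 0, -0.012, 0, 0, 0]
    - [0.15, 0, 0, -0.055, 0, 0, 0]

```text
t: 20.7
tool_pos: [0.5553, -0.1974, 0.1031]
orientation: [-3.111, -0.41, 0.004]
force: [0.5, -0.5, 0.6]
opening: 0.0779
```

```bash
python3 look.py w14; python3 go.py .6538 .1928 .2
```

```text
t 20.75 pos [ 0.5598 -0.1994  0.1121] xang 15.04 tilt [ 0.0075 -0.0013 -1.    ] F [ 4.1 -2.5  5. ] op 0.0787 q [-0.43  0.19  1.64  0.    1.3   0.88]
[0.6538, 0.1928, 0.2] -> [ 0.1931 -0.3541 -0.0877]
```

View pics/w14.png

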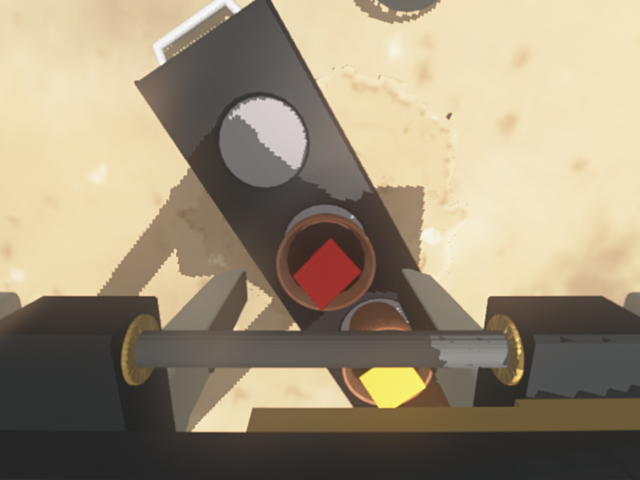

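```bash
python3 - <<'E'
from h import *
from plant import robot
c=robot.read_camera("top")
cv2.imwrite("pics/top2.png",c["image"][:,:,::-1])
# column foot front corners, base front edge, head front-bottom corner guesses
print(onz(c,[(232,134.5),(246.5,133.5)],.02).round(3)); print(onz(c,[(216,145),(267,144)],.01).round(3))
s=robot.read_camera("scene")
# triangulate head: lower front right corner
def tri(a,b):
    o1,d1=ray(c,[a],np.array(c["extrinsics"]));o2,d2=ray(s,[b],np.array(s["extrinsics"]))
    A=np.c_[d1[0],-d2[0]];t=np.linalg.lstsq(A,o2-o1,rcond=None)[0]
    p1=o1+d1[0]*t[0];p2=o2+d2[0]*t[1];return ((p1+p2)/2).round(3),np.linalg.norm(p1-p2).round(3)
i=cv2.imread("pics/top0.png");cv2.imwrite("pics/z6.png",cv2.resize(i[0:150,180:290],None,fx=4,fy=4))
i=cv2.imread("pics/scene0.png");cv2.imwrite("pics/z7.png",cv2.resize(i[50:280,80:200],None,fx=2.6,fy=2.6))
E
```

```text
[[0.769 0.228 0.02 ]
 [0.77  0.192 0.02 ]]
[[0.746 0.269 0.01 ]
 [0.745 0.143 0.01 ]]
```

View pics/z6.png

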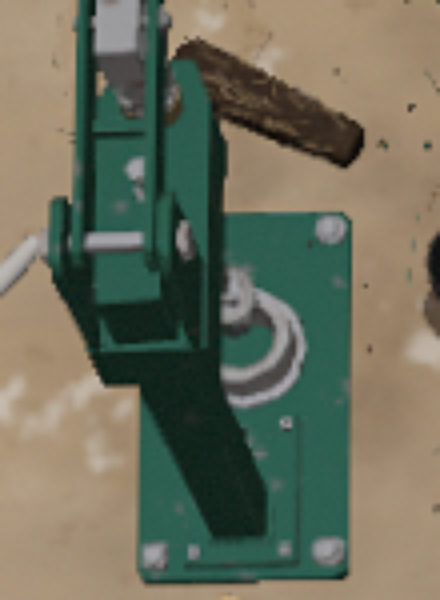

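View pics/z7.png

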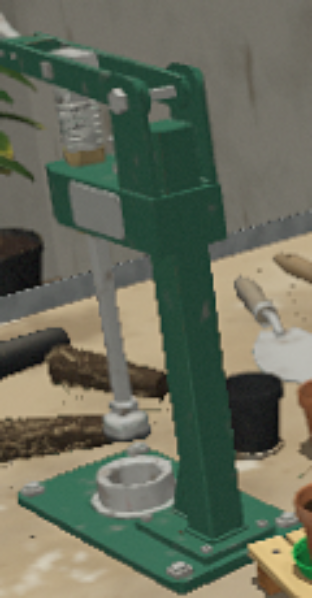

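View pics/top2.png

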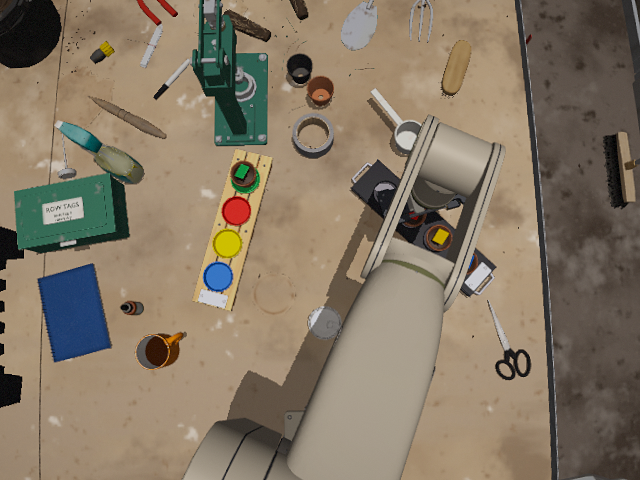

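```bash
python3 - <<'E'
from h import *
import pickle
from plant import robot
c=robot.read_camera("top");s=robot.read_camera("scene")
st=robot.read_state();print(st["tool_pos"],st["t"])
for z in (.25,.3,.35,.4,.45,.5):
    print(z,onz(c,[(460,160),(468,130),(432,118),(504,148)],z)[:,:2].round(3).tolist())
def tri(a,b):
    o1,d1=ray(c,[a],np.array(c["extrinsics"]));o2,d2=ray(s,[b],np.array(s["extrinsics"]))
    A=np.c_[d1[0],-d2[0]];t=np.linalg.lstsq(A,o2-o1,rcond=None)[0]
    p1=o1+d1[0]*t[0];p2=o2+d2[0]*t[1];return ((p1+p2)/2).round(3),np.linalg.norm(p1-p2).round(3)
print("head bottom front +y corner?",tri((206,96),(80+225/2.6,50+240/2.6)))
print("head bottom front -y corner?",tri((180+220/4,378/4),(80+225/2.6,50+240/2.6)))
print("head top front -y",tri((180+212/4,352/4),(80+218/2.6,50+185/2.6)))
print("head top front +y",tri((180+100/4,352/4),(80+118/2.6,50+205/2.6)))
cv2.imwrite("pics/sc2.png",s["image"][:,:,::-1])
E
```

```text
[ 0.55767447 -0.19844404  0.10545659] 20.95
0.25 [[0.624, -0.268], [0.686, -0.289], [0.712, -0.217], [0.648, -0.36]]
0.3 [[0.609, -0.255], [0.668, -0.275], [0.693, -0.207], [0.632, -0.343]]
0.35 [[0.594, -0.242], [0.65, -0.261], [0.674, -0.196], [0.615, -0.325]]
0.4 [[0.579, -0.23], [0.632, -0.247], [0.655, -0.186], [0.599, -0.308]]
0.45 [[0.564, -0.217], [0.614, -0.233], [0.635, -0.175], [0.583, -0.291]]
0.5 [[0.549, -0.204], [0.596, -0.219], [0.616, -0.165], [0.567, -0.273]]
head bottom front +y corner? (array([0.741, 0.219, 0.284]), np.float64(0.037))
head bottom front -y corner? (array([0.767, 0.18 , 0.262]), np.float64(0.001))
head top front -y (array([0.765, 0.179, 0.303]), np.float64(0.007))
head top front +y (array([0.778, 0.245, 0.296]), np.float64(0.028))
```

View pics/sc2.png

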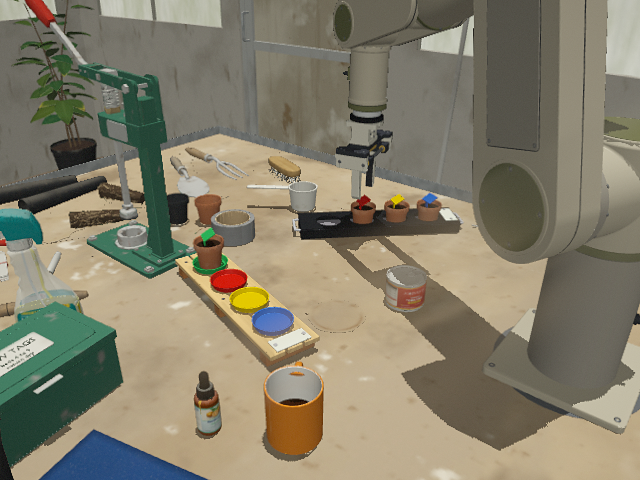

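```bash
python3 go.py .60 0 .22
```

```text
t 20.95 pos [ 0.5577 -0.1984  0.1055] xang 15.03 tilt [ 2.9e-03  7.0e-04 -1.0e+00] F [-0.7  0.5  0. ] op 0.0791 q [-0.43  0.2   1.65  0.    1.29  0.88]
[0.6, 0.0, 0.22] -> [ 0.0927 -0.1807 -0.1143]
```

Emit:
jog_arm:
  steps:
    - [0.1, 0, 0, -0.045, 0, 0, 0]
    - [0, 0.01, -0.02, -0.09, 0, 0, -0.15]
    - [0, 0.03, -0.06, -0.114, 0, 0, -0.33]
    - [0, 0.055, -0.11, -0.114, 0, 0, -0.5]
    - [0, 0.08, -0.16, -0.114, 0, 0, -0.68]

```text
t: 21.58
tool_pos: [0.5928, -0.0218, 0.2189]
orientation: [-2.796, -1.433, -0.003]
force: [0.3, 0.1, -0.5]
opening: 0.093
```

```bash
python3 go.py .62 .10 .22
```

```text
t 21.575 pos [ 0.5928 -0.0218  0.2189] xang 54.28 tilt [ 1.7e-03  9.0e-04 -1.0e+00] F [ 0.3  0.1 -0.5] op 0.093 q [-0.12  0.12  1.53  0.    1.5   0.5 ]
[0.62, 0.1, 0.22] -> [ 0.1148 -0.049  -0.001 ]
```

Emit:
jog_arm:
  steps:
    - [0, 0.023, -0.01, 0, 0, 0, -0.18]
    - [0, 0.046, -0.02, 0, 0, 0, -0.36]
    - [0, 0.069, -0.03, 0, 0, 0, -0.54]
    - [0, 0.092, -0.039, 0, 0, 0, -0.72]
    - [0, 0.115, -0.049, 0, 0, 0, -0.9]

```text
t: 22.2
tool_pos: [0.6195, 0.1009, 0.2173]
orientation: [-1.886, -2.511, 0.0]
force: [1.1, 0.2, 0.2]
opening: 0.0928
```

```bash
python3 go.py .645 .17 .21
```

```text
t 22.2 pos [0.6195 0.1009 0.2173] xang 106.19 tilt [-1.e-03  7.e-04 -1.e+00] F [1.1 0.2 0.2] op 0.0928 q [ 0.08  0.21  1.42  0.    1.51 -0.2 ]
[0.645, 0.17, 0.21] -> [0.0593 0.0438 0.0073]
```

Emit:
jog_arm:
  steps:
    - [0, 0, 0, 0, 0, 0, -0.18]
    - [0, 0, 0, 0, 0, 0, -0.36]
    - [0, 0, 0, 0, 0, 0, -0.54]
    - [0, 0.01, 0.007, 0, 0, 0, -0.72]
    - [0, 0.03, 0.02, 0, 0, 0, -0.9]

```text
t: 22.82
tool_pos: [0.6297, 0.1348, 0.2155]
orientation: [-0.598, -3.08, 0.001]
force: [-0.0, -0.1, -1.0]
opening: 0.0929
```

```bash
python3 go.py .6538 .1928 .2
```

```text
t 22.825 pos [0.6297 0.1348 0.2155] xang 158.01 tilt [-3.8e-03  1.0e-04 -1.0e+00] F [-0.  -0.1 -1. ] op 0.0929 q [ 0.13  0.26  1.37  0.    1.51 -1.06]
[0.6538, 0.1928, 0.2] -> [-0.0007  0.0628  0.0154]
```

Emit:
jog_arm:
  steps:
    - [0, 0, 0.02, 0, 0, -0.003, -0.18]
    - [0, 0, 0.04, 0, 0, -0.003, -0.36]
    - [0, 0, 0.055, 0.005, 0, -0.003, -0.54]
    - [0, 0, 0.063, 0.01, 0, -0.003, -0.645]
    - [0, 0, 0.063, 0.015, 0, -0.003, -0.645]

```text
t: 23.45
tool_pos: [0.6525, 0.1936, 0.1985]
orientation: [0.409, -3.111, 0.0]
force: [-0.0, 0.7, 0.8]
opening: 0.0927
```

```bash
python3 look.py w15; python3 go.py .6538 .1928 .13
```

```text
t 23.5 pos [0.6522 0.1931 0.1978] xang -165.15 tilt [-4.2e-03 -9.0e-04 -1.0e+00] F [-0.5  0.3 -0.4] op 0.0926 q [ 0.21  0.37  1.28 -0.    1.5  -1.62]
[0.6538, 0.1928, 0.13] -> [-0.0018 -0.0007  0.0678]
```

View pics/w15.png

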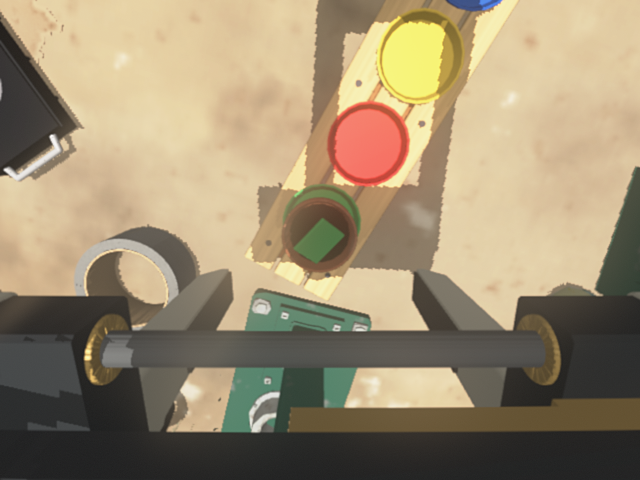

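Emit:
jog_arm:
  steps:
    - [0, -0.002, -0.001, 0.02, 0, -0.004, 0]
    - [0, -0.002, -0.001, 0.045, 0, -0.004, 0]
    - [0, -0.002, -0.001, 0.065, 0, -0.004, 0]
    - [0, -0.002, -0.001, 0.068, 0, -0.004, 0]
    - [0, -0.002, -0.001, 0.068, 0, -0.004, 0]

```text
t: 24.12
tool_pos: [0.6542, 0.1924, 0.1301]
orientation: [0.405, -3.115, -0.0]
force: [-1.0, -0.5, 0.4]
opening: 0.093
```

```bash
python3 look.py w16; python3 go.py .6538 .1928 .077
```

```text
t 24.175 pos [0.6547 0.1926 0.1309] xang -165.17 tilt [ 1.1e-03  4.0e-04 -1.0e+00] F [-0.1 -0.2 -0.4] op 0.0929 q [ 0.21  0.41  1.34  0.    1.39 -1.62]
[0.6538, 0.1928, 0.077] -> [0.0009 0.0004 0.0539]
```

View pics/w16.png

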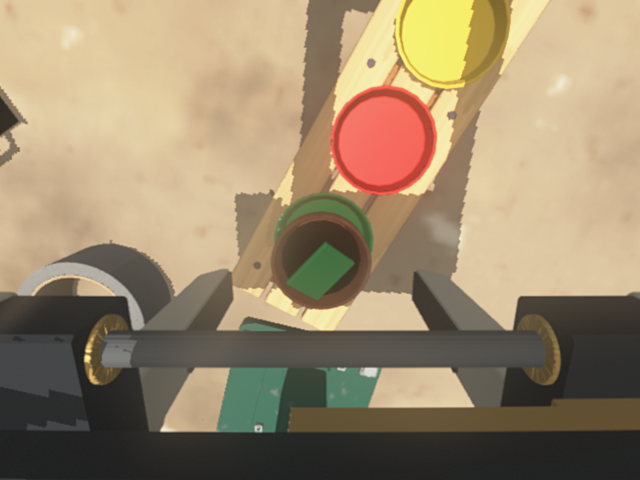

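```bash
python3 pr.py w16 .088 321.5 260.5 321.5 212 321.5 309
```

```text
[[ 0.6501  0.1923  0.088   0.0041  0.0009  0.0421]
 [ 0.6219  0.1848  0.088   0.0332  0.0009  0.0421]
 [ 0.6804  0.2003  0.088  -0.0274  0.0009  0.0421]]
```

Emit:
jog_arm:
  steps:
    - [0, 0.0025, 0.0005, 0.022, 0, 0.001, 0]
    - [0, 0.0025, 0.0005, 0.045, 0, 0.001, 0]
    - [0, 0.0025, 0.0005, 0.054, 0, 0.001, 0]
    - [0.25, 0.0025, 0.0005, 0.0545, 0, 0.001, 0]
    - [0.5, 0.0025, 0.0005, 0.0545, 0, 0.001, 0]

```text
t: 24.8
tool_pos: [0.6528, 0.1926, 0.0773]
orientation: [-0.405, 3.114, 0.0]
force: [0.3, 0.1, -0.5]
opening: 0.0776
```

Emit:
jog_arm:
  steps:
    - [0.5, 0, 0, 0, 0, 0, 0]
    - [0.5, 0, 0, 0, 0, 0, 0]

```text
t: 25.05
tool_pos: [0.6536, 0.1926, 0.0785]
orientation: [-0.405, 3.112, 0.0]
force: [-0.7, -0.4, 2.0]
opening: 0.0595
```

```bash
python3 look.py w17; python3 go.py .64 .15 .2 
```

```text
t 25.1 pos [0.6536 0.1926 0.0784] xang -165.18 tilt [ 3.2e-03  6.0e-04 -1.0e+00] F [ 0.7 -1.4  3.4] op 0.0593 q [ 0.21  0.45  1.39 -0.    1.3  -1.62]
[0.64, 0.15, 0.2] -> [ 0.0236 -0.0377 -0.1216]
```

View pics/w17.png

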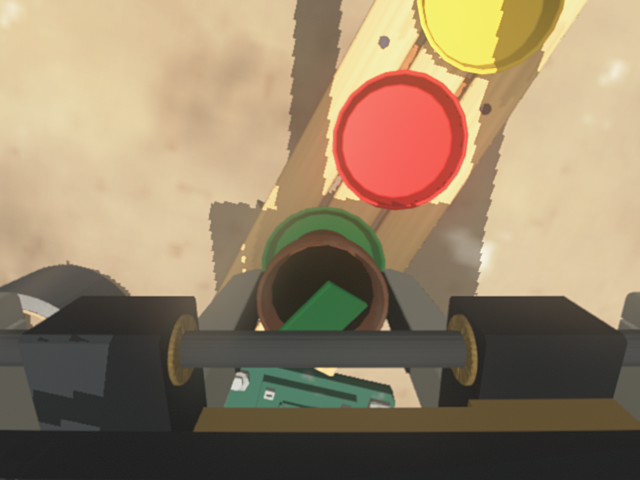

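Emit:
jog_arm:
  steps:
    - [0.5, 0, 0, -0.012, 0, -0.001, 0]
    - [0.5, 0, 0, -0.045, 0, -0.001, 0]
    - [0.5, 0, 0, -0.09, 0, -0.001, 0]
    - [0.5, 0.003, -0.01, -0.121, 0, -0.001, 0]
    - [0.5, 0.012, -0.05, -0.121, 0, -0.001, 0]

```text
t: 25.72
tool_pos: [0.6563, 0.143, 0.2049]
orientation: [-0.409, 3.103, 0.002]
force: [-0.1, 0.0, -1.2]
opening: 0.059
```

```bash
python3 pr.py w17 .088 322 231; python3 go.py .6170 -.1405 .2
```

```text
[[ 0.6192  0.1847  0.088   0.0352  0.0012 -0.0097]]
t 25.725 pos [0.6563 0.143  0.2049] xang -164.99 tilt [ 0.0117  0.0026 -0.9999] F [-0.1  0.  -1.2] op 0.059 q [ 0.14  0.32  1.32  0.    1.49 -1.7 ]
[0.617, -0.1405, 0.2] -> [ 0.1114 -0.2636  0.0037]
```

Emit:
jog_arm:
  steps:
    - [0.5, 0.022, -0.053, 0, 0, 0.004, 0]
    - [0.5, 0.045, -0.108, 0, 0, 0.009, 0]
    - [0.5, 0.069, -0.164, 0, 0, 0.009, 0]
    - [0.5, 0.092, -0.218, 0, 0, 0.009, 0]
    - [0.5, 0.107, -0.254, 0.003, 0, 0.009, 0]

```text
t: 26.35
tool_pos: [0.6183, -0.1328, 0.2019]
orientation: [-0.407, 3.111, -0.001]
force: [0.6, 0.6, -0.8]
opening: 0.0592
```

```bash
python3 go.py .618 -.14 .095
```

```text
t 26.35 pos [ 0.6183 -0.1328  0.2019] xang -165.09 tilt [ 4.2e-03 -3.0e-04 -1.0e+00] F [ 0.6  0.6 -0.8] op 0.0592 q [-0.29  0.23  1.44  0.    1.47 -2.12]
[0.618, -0.14, 0.095] -> [ 0.0025 -0.0067  0.1069]
```

Emit:
jog_arm:
  steps:
    - [0.5, 0.002, -0.006, 0.02, 0, 0.001, 0]
    - [0.5, 0.002, -0.006, 0.055, 0, 0.001, 0]
    - [0.5, 0.002, -0.006, 0.09, 0, 0.001, 0]
    - [0.5, 0.002, -0.006, 0.107, 0, 0.001, 0]
    - [0.5, 0.002, -0.006, 0.107, 0, 0.001, 0]

```text
t: 26.98
tool_pos: [0.6173, -0.138, 0.0933]
orientation: [-0.409, 3.115, 0.001]
force: [-0.2, 0.0, -1.6]
opening: 0.0591
```

```bash
python3 look.py w18; python3 go.py .618 -.14 .052
```

```text
t 27.025 pos [ 0.6184 -0.1385  0.0951] xang -165.05 tilt [ 2.8e-03 -3.0e-04 -1.0e+00] F [ 0.2 -0.3 -0.7] op 0.0594 q [-0.3   0.32  1.53  0.    1.29 -2.13]
[0.618, -0.14, 0.052] -> [ 0.0009 -0.0013  0.0431]
```

View pics/w18.png

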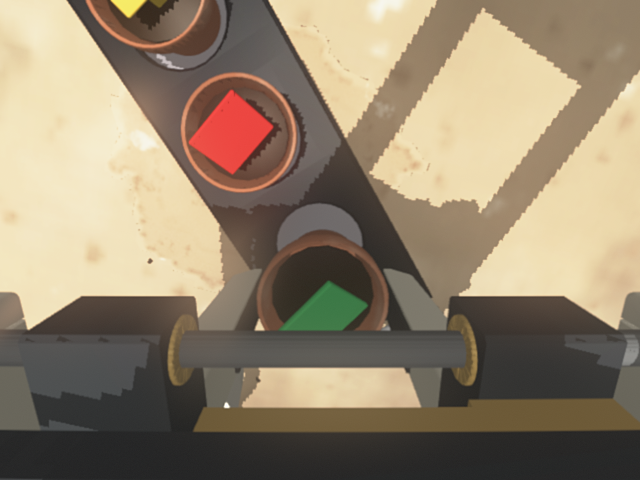

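```bash
python3 pr.py w18 .026 319.5 203 276 243 363 243; python3 pr.py w18 .1046 322 231
```

```text
[[ 5.846e-01 -1.472e-01  2.600e-02  3.400e-02 -5.000e-04  6.730e-02]
 [ 6.177e-01 -1.680e-01  2.600e-02  7.400e-03 -2.910e-02  6.730e-02]
 [ 6.029e-01 -1.128e-01  2.600e-02  7.500e-03  2.810e-02  6.730e-02]]
[[ 0.5826 -0.1461  0.1046  0.0356  0.0012 -0.0113]]
```

Emit:
jog_arm:
  steps:
    - [0.5, 0, -0.0005, 0.02, 0, 0, 0]
    - [0.5, 0, -0.0005, 0.036, 0, 0, 0]
    - [0.5, 0, -0.0005, 0.042, 0, 0, 0]
    - [0.5, 0, -0.0005, 0.0435, 0, 0, 0]

```text
t: 27.52
tool_pos: [0.6178, -0.1389, 0.0507]
orientation: [-0.408, 3.114, 0.0]
force: [-3.1, 1.1, 1.1]
opening: 0.0595
```

Emit:
jog_arm:
  steps:
    - [0.5, 0, 0, 0.001, 0, 0, 0]
    - [0.5, 0, 0, 0.0015, 0, 0, 0]

```text
t: 27.78
tool_pos: [0.6179, -0.1389, 0.0506]
orientation: [-0.409, 3.114, 0.0]
force: [-7.3, 1.9, 9.0]
opening: 0.0594
```

Emit:
jog_arm:
  steps:
    - [0.5, 0, 0, 0, 0, 0, 0]
    - [0.2, 0, 0, 0, 0, 0, 0]
    - [0.2, 0, 0, 0, 0, 0, 0]
    - [0.2, 0, 0, -0.012, 0, 0, 0]
    - [0.15, 0, 0, -0.055, 0, 0, 0]

```text
t: 28.4
tool_pos: [0.6158, -0.1383, 0.1037]
orientation: [0.408, -3.111, -0.004]
force: [0.2, 0.1, 0.6]
opening: 0.0782
```

```bash
python3 look.py w19; python3 go.py .60 -.05 .22
```

```text
t 28.45 pos [ 0.6204 -0.1397  0.113 ] xang -165.05 tilt [ 0.0069 -0.0017 -1.    ] F [ 2.4 -0.1  4.2] op 0.0789 q [-0.3   0.3   1.52  0.    1.32 -2.13]
[0.6, -0.05, 0.22] -> [-0.0041  0.0915 -0.1073]
```

View pics/w19.png

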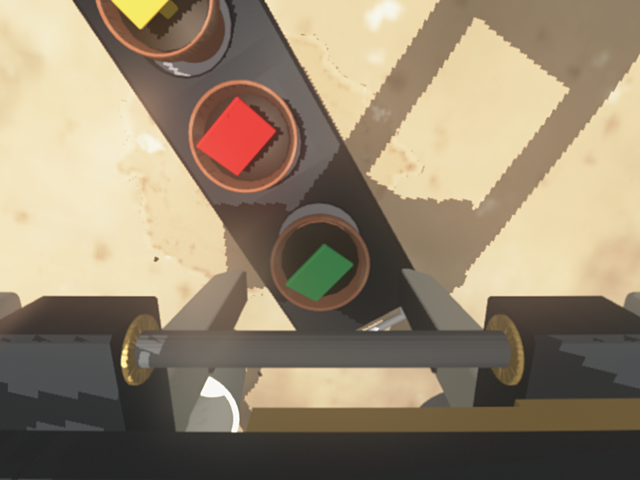

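Green is in. I'll rise and move clear, then check from the fixed cameras.

Emit:
jog_arm:
  steps:
    - [0.1, 0, 0, -0.04, 0, 0, 0]
    - [0, 0, 0.005, -0.09, 0, 0, 0]
    - [0, 0, 0.05, -0.13, 0, 0, 0]
    - [0, 0, 0.1, -0.15, 0, 0, 0]
    - [0, 0, 0.16, -0.15, 0, 0, 0]

```text
t: 29.08
tool_pos: [0.5793, 0.016, 0.2666]
orientation: [-0.405, 3.102, -0.006]
force: [0.1, 1.6, 0.1]
opening: 0.0927
```

Emit:
jog_arm:
  steps:
    - [0, 0, 0.05, 0, 0, 0, 0]
    - [0, 0, 0.1, 0, 0, 0, 0]
    - [0, 0, 0.11, 0, 0, 0, 0]

```text
t: 29.45
tool_pos: [0.5505, 0.1251, 0.2674]
orientation: [-0.41, 3.099, -0.005]
force: [0.1, 0.5, -0.2]
opening: 0.0932
```

```bash
python3 - <<'E'
from h import *
from plant import robot
s=robot.read_camera("scene");c=robot.read_camera("top")
cv2.imwrite("pics/s3.png",cv2.resize(s["image"][170:270,270:480,::-1],None,fx=3.8,fy=3.8,interpolation=cv2.INTER_CUBIC))
cv2.imwrite("pics/s3f.png",s["image"][:,:,::-1])
cv2.imwrite("pics/t3.png",cv2.resize(c["image"][120:310,310:520,::-1],None,fx=3,fy=3,interpolation=cv2.INTER_CUBIC))
E
python3 go.py
```

```text
t 29.55 pos [0.5511 0.1232 0.2669] xang -165.01 tilt [ 0.015  -0.002  -0.9999] F [-0.6 -0.4 -0. ] op 0.093 q [ 0.13  0.01  1.55 -0.    1.56 -1.7 ]
```

View pics/s3.png

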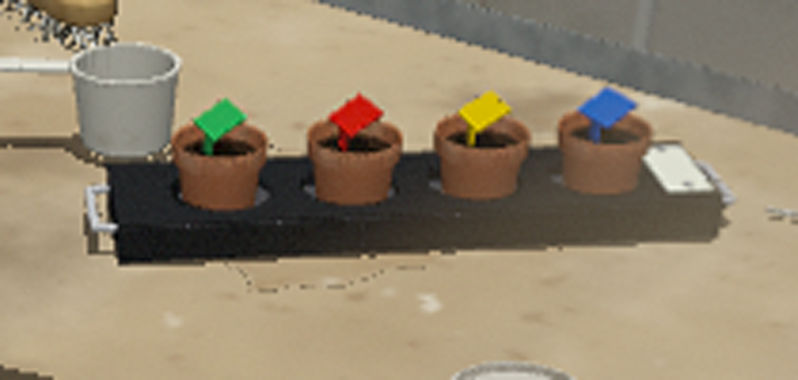

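View pics/t3.png

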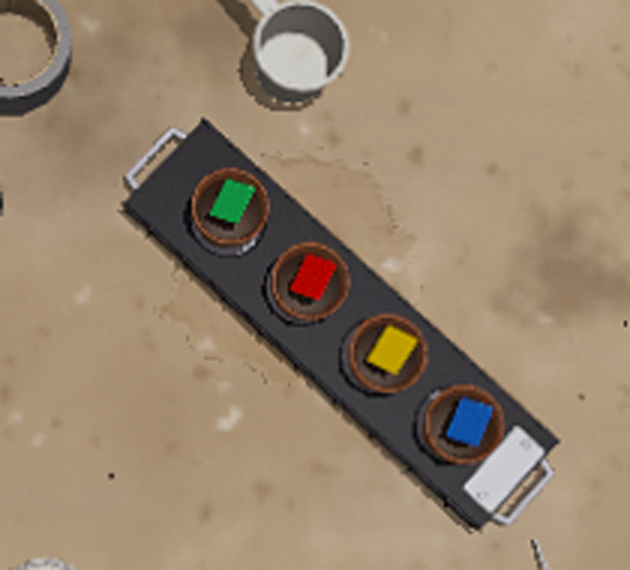

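```bash
python3 - <<'E'
from h import *
from plant import robot
s=robot.read_camera("scene");c=robot.read_camera("top")
S=[(219.5,142),(355,139),(482,133),(604,130)]; Tp=[(230,206),(309,282),(386,353),(463,424)]
for a,b in zip(Tp,S):
    a=np.array(a)/3+(310,120); b=np.array(b)/3.8+(270,170)
    o1,d1=ray(c,[a],np.array(c["extrinsics"]));o2,d2=ray(s,[b],np.array(s["extrinsics"]))
    t=np.linalg.lstsq(np.c_[d1[0],-d2[0]],o2-o1,rcond=None)[0]
    p1=o1+d1[0]*t[0];p2=o2+d2[0]*t[1];print(((p1+p2)/2).round(4),np.linalg.norm(p1-p2).round(4))
E
```

```text
[ 0.6155 -0.1405  0.0577] 0.0024
[ 0.5544 -0.1993  0.0573] 0.0023
[ 0.4974 -0.2562  0.0585] 0.0016
[ 0.4419 -0.313   0.0573] 0.0021
```

All four rims triangulate to 57–59 mm, against 60 mm expected when seated. The row order is right and the robot is clear, so I'm handing in.

```bash
python3 -c "
from plant import robot
print(robot.close_job())"
```

```text
the job is handed in; nothing more can be done
None
```

I moved all four pots into the carrier in the same order and handed the job in at about 30 s. From the carrier's white plate they read blue, yellow, red, green; the saucers stayed on the staging.

**Final checks:**
- **Position and order:** the top and scene pictures show every pot upright and inside its pocket, in that order. The arm was clear of everything at hand-in.
- **Seating:** each pot met the pocket floor within about 0.2 mm of the height expected from its grip. The rims triangulated to 57–59 mm from the two fixed cameras, against 60 mm expected, which is within about the calibration error.
- **Forces:** the highest reading on the tool was about 20 N, when pressing a pot onto its floor.

**Disagreements along the way:**
- The top and wrist cameras differed by about 3–6 mm on pot positions. The first (blue) pot was therefore gripped about 4 mm off-centre, and I allowed for that when placing it.
- The yellow pot met about 5 N sideways force near the bottom of its pocket. I shifted it 1 mm and it went down.
- For the green pot I turned the gripper half round so its camera stayed clear of the press.

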